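# Free the latched incubator tray with the release rod and load its plate stack

### The job

The bench incubator has lost power with its tray latched shut: take the release rod from its stand and push it down through the small hole in the roof, which trips the hidden latch so that the tray slides out by itself, and hang the rod back in its stand. Put the spoiled culture dish from the tray into the discard box, then build the stack squarely between the tray's pins: the thick aluminium block at the bottom, every well plate there is on top of it, and the ribbed dark steel cover last. Finally push the loaded tray fully home until it latches and stays shut, and leave the bottles, dishes and other ware where they stand.

Things in the scene. Friction and masses are not known exactly. Their poses are not given: they have to be found in the camera images.
- incubator: white box-shaped incubator fixed on the bench, 170 mm deep (x), 200 mm wide (y), 125 mm tall, open only at the front for the tray; origin at bench level, 100 mm behind its front edge (housing from x = -100 to +70 mm), front facing -x of its own frame. On the far half of its roof are a flat black display and thin grey vent marks
- access_hole (a point): centre of the round 16 mm access hole in the incubator's roof, at the roof's upper face, 125 mm above the bench, ringed in grey, 28 mm behind the front edge and near the left (+y) side. The roof is 8 mm thick; straight under the hole, 45 mm below the roof's upper face, lies the latch's 22 mm pad. Axes as the incubator's
- latch (a joint): travel in m of the hidden spring latch below the hole: 0 at rest, grows downwards to 0.018 when pressed. It releases the tray once pressed 8 to 12 mm (tip of the rod 53 to 57 mm below the roof's upper face; 15 mm of travel is sure) and resists with 2 to 6 N
- tray (a joint): travel in m of the tray out of the incubator towards -x of the incubator: 0 latched shut, 0.15 fully out. A damped spring of 4 N (shut) to 2.5 N (out) drives it out within about 2 s of the latch's release. To shut it, push it slowly (up to about 20 N) past 0 to about -0.005 (its stop is -0.006): the latch snaps in behind its striker and holds it near 0
- nest (a point): centre of the nest, on the tray's floor (moves with the tray), 12 mm above the bench; x points into the incubator. The nest is 105 mm (x) by 65 mm (y) between eight round-topped steel pins, 8 mm thick, 56 mm tall: two along each long side at x = +-36 mm, two along each short side at y = +-18 mm; open for fingers between the pins
- tray_handle (a point): middle of the steel bar handle on the tray's front (moves with the tray), 70 mm above the bench: a level bar 12 mm thick, 100 mm long across the tray (y), its centre line 36 mm in front of the grey front panel and 118 mm from the nest's centre; axes as the incubator's. The panel is 198 mm wide, top edge 96 mm above the bench; shut, its face is 4 mm in front of the housing
- stand: fixed stand for the rod: black base 100 x 90 x 10 mm, column at its +x end, and at the top an aluminium plate 100 (x) x 50 mm, 8 mm thick, upper face 108 mm above the bench. Origin at the centre of its underside
- stand_hole (a point): centre of the 16 mm through hole in the stand's top plate, at the upper face, 108 mm above the bench; the rod hangs here by its collar
- rod: release rod, hanging upright in the stand: steel shaft 8 mm in diameter and 90 mm long from the tip up to a collar 30 mm in diameter and 6 mm thick, above it a black square handle 18 x 18 mm, 50 mm tall (146 mm in all, 90 g). Origin at the lower tip, z up along the rod, handle faces square to its x and y
- dish: round clear culture dish with amber bottom, 60 mm in diameter, 18 mm tall, 60 g, at the start hidden in the shut tray, flat on its floor near the nest's centre; origin at the centre of its underside
- discard: fixed open grey box, 130 (x) x 90 (y) x 35 mm tall, walls and floor 4 mm, empty; origin at the centre of its underside
- block: bare aluminium heat block with six large dark wells (2 x 3), 100 x 60 x 18 mm, 0.22 to 0.37 kg, lying flat; origin at the centre of the underside, x along the 100 mm side, y along the 60 mm side, z up; only one
- plate1: white well plate with 24 small grey wells, 100 x 60 x 11 mm, 80 g, lying flat; origin at the centre of the underside, x along the 100 mm side, y along the 60 mm side, z up; one to three such plates are present, all alike; None from the start if absent
- plate2: white well plate with 24 small grey wells, 100 x 60 x 11 mm, 80 g, lying flat; origin at the centre of the underside, x along the 100 mm side, y along the 60 mm side, z up; one to three such plates are present, all alike; None from the start if absent
- plate3: white well plate with 24 small grey wells, 100 x 60 x 11 mm, 80 g, lying flat; origin at the centre of the underside, x along the 100 mm side, y along the 60 mm side, z up; one to three such plates are present, all alike; None from the start if absent
- cover: dark steel cover plate 100 x 60 x 10 mm with a black rib on top to hold it by, 60 mm long (x), 16 mm wide (y) and 18 mm tall (28 mm in all), 0.16 to 0.26 kg; origin at the centre of the underside, x along the 100 mm side, y along the 60 mm side, z up; only one
- amber_bottle: bystander, to be left alone: brown glass bottle, 72 mm diameter, 150 mm tall, blue cap; origin at the centre of its underside
- clear_bottle: bystander, to be left alone: clear glass bottle, 72 mm diameter, 160 mm tall, blue cap; origin at the centre of its underside
- tube_jar: bystander, to be left alone: glass jar, 90 mm diameter, 130 mm tall, blue lid; origin at the centre of its underside
- tub: bystander, to be left alone: open white tub, 100 mm diameter, 100 mm tall; origin at the centre of its underside
- dish_stack: bystander, to be left alone: stack of milky-clear culture dishes, 90 mm diameter, 75 mm tall; origin at the centre of its underside
- tube_rack: bystander, to be left alone: cardboard block 120 x 80 x 30 mm carrying small tubes that stand 18 mm above it; origin at the centre of its underside
Mind the look-alikes: they are no part of the job. What is shaped like the plate2 but pink is not meant. Of the things shaped like the block, the aluminium one is meant.

How it is judged:
By the outcome, as a careful person would: the job done as asked, in the order asked, and still so for the second after the job is handed in, with the robot touching nothing.
Of plate1, plate2, plate3 only 1 to 3 are there at a start; the rules pass over those that are not, and their reading is None.
At some moment in a run one of block, plate1, plate2, plate3, cover may be knocked a few centimetres aside while the robot is not near it.
It also fails if it takes over 210 s, if anything falls off the work surface, if the arm or the gripper's body presses on something with over 40 N, if the wrist force passes 120 N, or if a joint passes its speed limit or range.

### The arm

A 6-joint arm with a two-finger parallel gripper is mounted at the origin on the work surface. World frame = base frame: x ahead of the robot, y to its left, z up, the work surface at z = 0. Lengths are in m, angles in rad, forces in N, time in s.
With the tool pointing down it reaches from about 0.275 to 0.75 m from the base axis. Payload 10.2 kg.
Tool frame: the origin (TCP) lies at the very end of the fingers, on their centre line; the grasp point (between the pads) lies 19 mm behind it; y points along the fingers, z is the direction in which the jaws open and shut, and the axes are right-handed (so a half turn about y gives the same grasp; the last joint's range is limited). The gripper opens to 85 mm and grips with 20 to 120 N. Pads are 22 mm wide; open, the fingers measure 114 mm over their backs; the gripper's body (76 mm by 85 mm) begins 54 mm behind the grasp point. The pads swing forward as they close: fully open they stand 13 mm farther back than shut.
Start: joints at [1.031, 0.313, 1.498, -0, 1.331, -0.223], TCP at [0.164, 0.499, 0.231] pointing down, gripper open.
Joint ranges: [-2.94, 2.94], [-0.97, 2.17], [0.19, 2.56], [-1.23, 4.37], [0.02, 3.11], [-2.88, 2.88]. Speed limits (rad/s): [2.39, 2.39, 3.01, 3.14, 3.14, 3.14].

### API

Orientations are given as a unit quaternion [x, y, z, w].
In Python, from cell import robot gives the robot as it stands. The module is installed in compiled form; this text tells all that it offers.
- The arm moves only by the tool servo_tool, never from a script. Its arguments are lists of equal length, an entry for each row: "travel": the shift along the tool's x, y, z in cm, a list of three; "turn": the turn, a rotation vector about the tool's x, y, z in degrees, a list of three. In form: {"travel": [[dx, dy, dz], ...], "turn": [[rx, ry, rz], ...]}. A call has 1 to 10 rows; each row is the pose to reach, as a shift and turn from the pose commanded when the call began, along the tool's axes at that moment; what a row does not reach only later rows make up. A row lasts 1/12 s, in which the tool goes at most 41.7 mm and 7.16 degrees, less where a joint would pass 70% of its speed; a pose out of reach is approached as far as the arm can. A call with a gripper value outside its range is refused whole. "jaw" is the finger opening in cm, from 0 to 8.54, set as the call begins (left out, the last holds). The fingers move at their own pace and stop on an object; "squeeze" is the grip in N (left out, the last holds). Time passes only in rows, so rows that repeat a pose let the fingers close. It gives the time, the measured TCP pose, the force and the opening at its end, in the units of the state.
- robot.observe(): the state, without advancing time (a new reading comes with each control period).
- robot.capture(name): name is "scene" or "top" or "wrist"; returns a dict with "pixels" (400x640x3 uint8, red, green, blue), "fx", "fy", "cx", "cy" (pixels), "rvec" (rotation vector, rad) and "tvec" (3), from world to camera coordinates, as OpenCV has them; the wrist camera has in their place "tool_from_camera" (4x4, takes a point from camera to tool coordinates, whose origin is the TCP and whose axes are the tool frame's). Camera axes: x right, y down, z forward; pixel columns grow to the right and rows downward; lengths in m; the calibration is good to about 2 mm. A picture is of the moment at which its call begins: read the wrist's pose just before it. There is no depth.
- robot.sign_off(): hands the job in, once; it reports no verdict.
Trained networks look in a picture, given as the dict that the camera call returned (one of the last four; its "shot" number tells which), for a name from the list of things; names that differ only in an ending like _2 or _b are one class to them, and where a whole thing is asked for, a point or a joint stands for the part that bears it (a point fixed in the world has none). Each returns a list of dicts, best first, with "p" (0 to 1); they miss things now and then, are a little off and sometimes report something else, mostly with a low value. They report only what shows in the picture. A call takes as long as a camera call. They do not tell look-alikes from the thing itself.
- robot.recognise(target, picture): "at" ([x, y, z] in m, in world coordinates, good to about 4 mm: the middle of the surface that is visible of it).
The state is a dict: "t": time; "joint_pos": joint angles; "dq": joint speeds; "joint_efforts": joint torques, N m; "tcp_pos": TCP position; "orientation": TCP orientation; "wrist_force": force on the tool from outside, world axes, zero at the start; "torque": the same for the moment, N m; "grip_width": opening from 0.0 (shut) to 1.0 (fully open).
Only numpy, scipy, OpenCV 4.12 (cv2) and the standard library are available. Lean on these libraries where they do the work, as an engineer would, in place of code of your own. Each camera call takes 0.05 s, during which the arm holds its last target. There are 200 camera calls.

## Working session

There is one attempt and no reset: what is moved stays moved. The work goes in short steps, Python scripts to look and compute and a tool call to move; the robot and the scene stay as the last step left them, time stands still between calls to the robot, and variables do not carry over. Pictures are saved under pics/ and viewed, about 12 in all and at most 16, crops included, and the job is handed in when it is done.

Besides the shell and the picture viewer there is one more tool, called after "Request:" as a command line: name --argument value ..., lists and objects as JSON in quotes. servo_tool: Moves the arm, as the interface text tells. Its arguments: {"type":"object","properties":{"travel":{"type":"array","items":{"type":"array","items":{"type":"number"}}},"turn":{"type":"array","items":{"type":"array","items":{"type":"number"}}},"jaw":{"type":"number"},"squeeze":{"type":"number"}},"required":["travel","turn"]}

```bash
mkdir -p pics; cat > h.py <<'E'
from cell import robot
import numpy as np, cv2
from scipy.spatial.transform import Rotation as R
def st():
    s=robot.observe(); return s,np.array(s['tcp_pos']),R.from_quat(s['orientation'])
def cap(n,f=None):
    c=robot.capture(n)
    if f: cv2.imwrite('pics/'+f,cv2.cvtColor(np.array(c['pixels']),cv2.COLOR_RGB2BGR))
    return c
def cam(c,pose=None):
    "returns camera centre, R cam->world"
    if 'rvec' in c:
        Rc=cv2.Rodrigues(np.array(c['rvec'],float))[0].T
        return -Rc@np.array(c['tvec'],float).ravel(),Rc
    p,r=pose; T=np.array(c['tool_from_camera']); return p+r.apply(T[:3,3]),r.as_matrix()@T[:3,:3]
def pix2w(c,uv,z,pose=None):
    o,Rc=cam(c,pose); uv=np.atleast_2d(uv).astype(float)
    d=np.c_[(uv[:,0]-c['cx'])/c['fx'],(uv[:,1]-c['cy'])/c['fy'],np.ones(len(uv))]@Rc.T
    return o+d*((z-o[2])/d[:,2])[:,None]
def w2pix(c,P,pose=None):
    o,Rc=cam(c,pose); q=(np.atleast_2d(P)-o)@Rc
    return np.c_[q[:,0]/q[:,2]*c['fx']+c['cx'],q[:,1]/q[:,2]*c['fy']+c['cy']]
def move(P,yaw=None):
    "shift(cm) tool axes and turn(deg) to reach TCP P with tool down and jaw axis z at world yaw (deg)"
    s,p,r=st(); d=r.inv().apply(np.array(P)-p)*100
    out=[d.round(2)]
    if yaw is not None:
        best=None
        for k in (0,180):
            a=np.radians(yaw+k); z=np.array([np.cos(a),np.sin(a),0]); y=np.array([0,0,-1.]); x=np.cross(y,z)
            rv=(r.inv()*R.from_matrix(np.c_[x,y,z])).as_rotvec(degrees=True)
            if best is None or np.linalg.norm(rv)<np.linalg.norm(best): best=rv
        out.append(best.round(2))
    return out
def brief():
    s,p,r=st(); M=r.as_matrix()
    print('t',round(s['t'],2),'tcp',p.round(4),'x',M[:,0].round(2),'y',M[:,1].round(2),'z',M[:,2].round(3),'F',np.round(s['wrist_force'],1),'g',round(s['grip_width'],3),'q',np.round(s['joint_pos'],2))
E
cat > a.py <<'E'
from h import *
brief()
for v in ('scene','top'):
    c=cap(v,v+'0.png'); o,Rc=cam(c); print(v,o.round(3),Rc[:,2].round(2))
    for n in ['incubator','tray_handle','stand','rod','discard','block','plate1','cover','amber_bottle','clear_bottle','tube_jar','tub','dish_stack','tube_rack']:
        print(n,[(np.round(d['at'],3).tolist(),round(d['p'],2),w2pix(c,d['at'])[0].round().astype(int).tolist()) for d in robot.recognise(n,c) if d['p']>.2])
E
python3 a.py
```

```text
t 0.0 tcp [0.1634 0.4987 0.2307] x [ 0.95 -0.31 -0.  ] y [-0. -0. -1.] z [ 0.312  0.95  -0.001] F [-0.2 -0.3  0.8] g 1.001 q [ 1.03  0.31  1.5   0.    1.33 -0.22]
scene [1.507 0.455 0.925] [-0.73 -0.28 -0.62]
incubator [([0.766, 0.036, 0.126], 0.97, [269, 250])]
tray_handle []
stand []
rod [([0.6, -0.263, 0.136], 0.54, [200, 186])]
discard [([0.391, -0.42, 0.018], 0.78, [199, 172]), ([0.684, 0.438, 0.081], 0.36, [435, 280]), ([0.74, -0.341, 0.087], 0.32, [152, 222])]
block [([0.372, 0.102, 0.018], 0.86, [343, 199]), ([0.577, 0.272, 0.019], 0.61, [378, 253])]
plate1 [([0.367, 0.276, 0.007], 0.9, [396, 212]), ([0.485, 0.436, 0.013], 0.6, [443, 247])]
cover [([0.434, -0.247, 0.006], 0.67, [238, 191]), ([0.573, 0.272, 0.021], 0.29, [379, 252])]
amber_bottle [([0.316, 0.405, 0.081], 0.69, [444, 192])]
clear_bottle [([0.74, -0.342, 0.085], 0.58, [152, 223])]
tube_jar [([0.303, -0.352, 0.084], 0.64, [226, 147])]
tub [([0.425, 0.599, 0.069], 0.69, [509, 232]), ([0.313, 0.408, 0.08], 0.34, [445, 192])]
dish_stack [([0.684, 0.437, 0.078], 0.59, [435, 281])]
tube_rack [([0.759, 0.265, 0.035], 0
[... 479 characters left out ...]
28, 0.008], 0.72, [268, 235]), ([0.595, -0.249, 0.045], 0.7, [403, 169]), ([0.481, 0.438, 0.006], 0.66, [226, 204]), ([0.562, 0.269, 0.019], 0.32, [269, 182])]
cover [([0.423, -0.256, 0.003], 0.81, [406, 215]), ([0.729, 0.262, 0.029], 0.3, [270, 140])]
amber_bottle [([0.286, 0.399, 0.106], 0.88, [232, 254]), ([0.731, 0.262, 0.028], 0.38, [270, 139])]
clear_bottle [([0.71, -0.348, 0.106], 0.59, [431, 135])]
tube_jar [([0.27, -0.355, 0.13], 0.98, [442, 252]), ([0.476, 0.44, 0.008], 0.41, [226, 205]), ([0.42, -0.255, 0.003], 0.22, [405, 215])]
tub [([0.406, 0.616, 0.041], 0.95, [178, 224])]
dish_stack [([0.66, 0.436, 0.076], 0.81, [224, 155])]
tube_rack [([0.731, 0.258, 0.03], 0.7, [271, 139])]
```

```bash
python3 -c "
import cv2
a=cv2.imread('pics/top0.png')[110:280,150:480];cv2.imwrite('pics/top0c.png',cv2.resize(a,(792,408),interpolation=cv2.INTER_CUBIC))
a=cv2.imread('pics/scene0.png')[130:330,130:530];cv2.imwrite('pics/scene0c.png',cv2.resize(a,(800,400),interpolation=cv2.INTER_CUBIC))"
```

```text
(no output)
```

View pics/top0c.png

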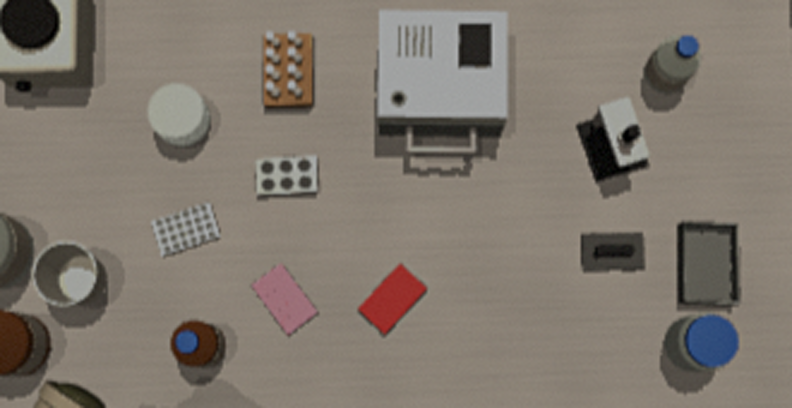

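View pics/scene0c.png

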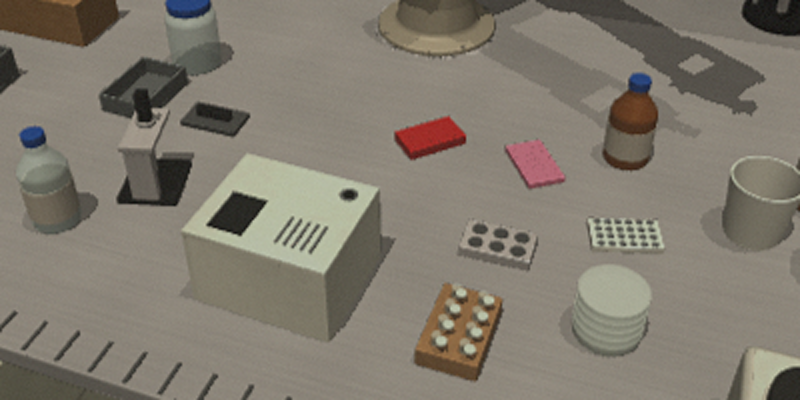

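The bench holds one white plate (crop 185,230), the aluminium block (288,175), the ribbed cover (612,251), and the red and pink look-alikes. The incubator sits almost square to the world axes.

```bash
python3 - <<'E'
from h import *
c=cap('wrist'); print(np.round(c['tool_from_camera'],3).tolist(),c['fx'],c['cx'],c['cy'])
print(move([.50,-.20,.36],-90))
import cv2
cv2.imwrite('pics/topfull.png',cv2.imread('pics/top0.png'))
c=cap('top'); uv=np.array([[378,11],[508,12],[506,122],[378,119]])/2.4+[150,110]
print(pix2w(c,uv,.125).round(3).tolist(), pix2w(c,np.array([[398,97]])/2.4+[150,110],.125).round(3), pix2w(c,np.array([[630,129]])/2.4+[150,110],.16).round(3))
E
```

```text
[[0.001, 0.95, 0.311, -0.08], [-0.001, -0.311, 0.95, -0.142], [1.0, -0.001, 0.001, -0.0], [0.0, 0.0, 0.0, 1.0]] 280.608212875731 319.56253305553406 201.10501952812416
[array([ 53.74, -12.87, -55.93]), array([  0.  , -18.15,  -0.  ])]
[[0.795, 0.113, 0.125], [0.788, -0.09, 0.125], [0.613, -0.079, 0.125], [0.623, 0.117, 0.125]] [[0.657 0.085 0.125]] [[ 0.589 -0.262  0.16 ]]
```

View pics/top0.png

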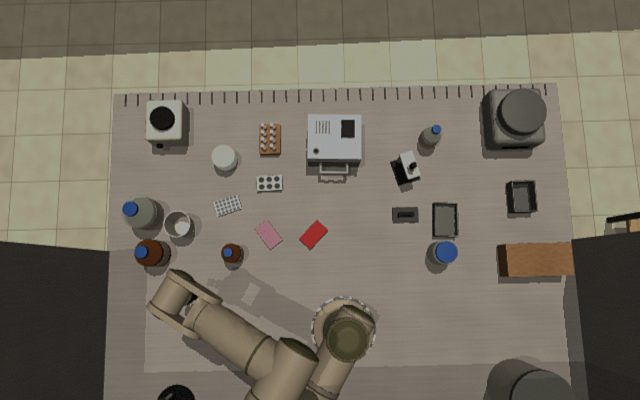

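Request:
servo_tool --travel '[[4,-2,-4],[8,-4,-8],[11,-6,-12],[14,-8,-15],[17,-10,-18],[20,-12,-21],[22.5,-12.9,-24],[25,-12.9,-27],[27,-12.9,-28],[27,-12.9,-28]]' --turn '[[0,-4,0],[0,-9,0],[0,-14,0],[0,-18.15,0],[0,-18.15,0],[0,-18.15,0],[0,-18.15,0],[0,-18.15,0],[0,-18.15,0],[0,-18.15,0]]'

```text
t: 2.43
tcp_pos: [0.3333, 0.1466, 0.3612]
orientation: [-0.707, -0.001, -0.001, 0.707]
wrist_force: [-0.1, 1.0, 0.2]
grip_width: 0.998
```

```bash
python3 -c "
from h import *
brief();print(move([.5,-.2,.36],90))"
```

```text
t 2.43 tcp [0.3333 0.1466 0.3612] x [ 1. -0.  0.] y [ 0.  0. -1.] z [0. 1. 0.] F [-0.1  1.   0.2] g 0.998 q [ 0.09 -0.12  1.65 -0.    1.62 -1.48]
[array([ 16.68,   0.15, -34.65]), array([-0.  , -0.02,  0.1 ])]
```

Request:
servo_tool --travel '[[2,0,-4],[4,0,-8],[6,0,-12],[8,0,-16],[10,0,-20],[12,0,-24],[14,0,-28],[15.5,0,-32],[16.7,0,-34.7],[16.7,0,-34.7]]' --turn '[[0,0,0],[0,0,0],[0,0,0],[0,0,0],[0,0,0],[0,0,0],[0,0,0],[0,0,0],[0,0,0],[0,0,0]]'

```text
t: 3.27
tcp_pos: [0.5007, -0.2031, 0.3585]
orientation: [-0.707, 0.002, -0.001, 0.707]
wrist_force: [0.1, -0.0, -0.7]
grip_width: 1.004
```

```bash
cat > look.py <<'E'
import sys
from h import *
brief(); s,p,r=st(); c=cap('wrist',sys.argv[1])
np.savez('pics/last.npz',p=p,q=r.as_quat(),T=c['tool_from_camera'],k=[c['fx'],c['fy'],c['cx'],c['cy']])
for n in sys.argv[2:]:
    for d in robot.recognise(n,c):
        if d['p']>.2: print(n,np.round(d['at'],4).tolist(),round(d['p'],2),w2pix(c,d['at'],(p,r))[0].round().tolist())
E
cat > px.py <<'E'
# px.py z u,v u,v ... : pixels of last wrist shot to world at height z
import sys; from h import *
d=np.load('pics/last.npz'); c=dict(zip(('fx','fy','cx','cy'),d['k'])); c['tool_from_camera']=d['T']
z=float(sys.argv[1]); print(pix2w(c,[list(map(float,a.split(','))) for a in sys.argv[2:]],z,(d['p'],R.from_quat(d['q']))).round(4).tolist())
E
python3 look.py w1.png rod stand cover discard incubator
```

```text
t 3.27 tcp [ 0.5007 -0.2031  0.3585] x [ 1. -0. -0.] y [-0.  0. -1.] z [0.004 1.    0.   ] F [ 0.1 -0.  -0.7] g 1.004 q [-0.6   0.3   1.19 -0.    1.65 -2.17]
rod [0.5841, -0.265, 0.1488] 0.89 [274.0, 235.0]
cover [0.4269, -0.2477, 0.0074] 0.8 [292.0, 114.0]
cover [0.7274, 0.2477, 0.0309] 0.25 [553.0, 276.0]
discard [0.3965, -0.4074, 0.0022] 0.62 [196.0, 95.0]
incubator [0.6449, 0.016, 0.1221] 0.88 [463.0, 263.0]
incubator [0.6188, 0.0194, 0.0741] 0.65 [453.0, 234.0]
```

View pics/w1.png

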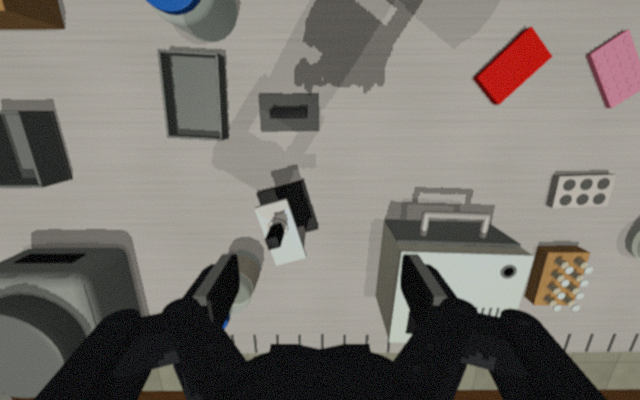

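```bash
python3 -c "
import cv2,numpy as np
a=cv2.imread('pics/w1.png')
L=cv2.resize(a[160:280,235:335],None,fx=5,fy=5,interpolation=cv2.INTER_CUBIC)[:600,:400]
a2=cv2.resize(a[180:330,370:570],None,fx=2,fy=2,interpolation=cv2.INTER_CUBIC)
L=cv2.resize(a[190:280,245:325],None,fx=5,fy=5,interpolation=cv2.INTER_CUBIC)
o=np.zeros((460,800,3),np.uint8);o[:450,:400]=L;o[:300,400:]=a2;cv2.imwrite('pics/w1c.png',o)"
```

```text
(no output)
```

View pics/w1c.png

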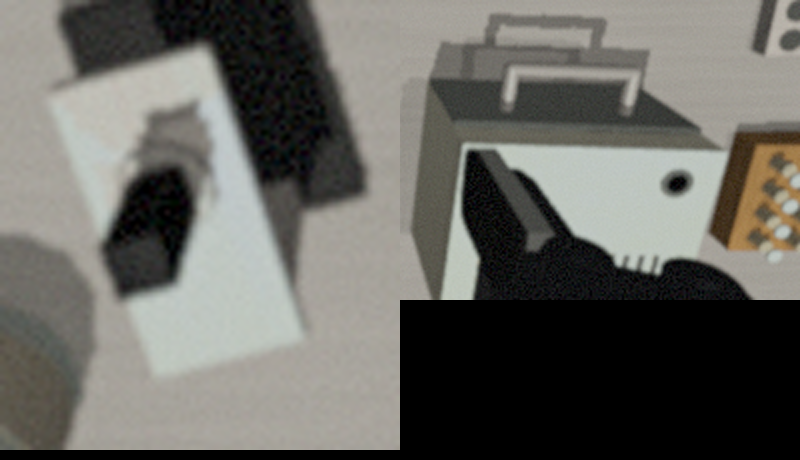

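```bash
python3 px.py .164 265.4,239 277.6,236.6 280.6,246.6 269.4,249.4; python3 px.py .108 254.6,208.4 287.4,198.4 305.6,257.6 276.4,265.6; python3 px.py .125 509,271.5 401.5,251 532.5,255; python3 px.py .07 422,214 492,214
```

```text
[[0.5823, -0.2743, 0.164], [0.5789, -0.2581, 0.164], [0.5935, -0.2548, 0.164], [0.5976, -0.27, 0.164]]
[[0.5593, -0.299, 0.108], [0.544, -0.2498, 0.108], [0.6418, -0.2251, 0.108], [0.6558, -0.2718, 0.108]]
[[0.658, 0.0873, 0.125], [0.6219, -0.0807, 0.125], [0.6297, 0.1169, 0.125]]
[[0.5839, -0.035, 0.07], [0.5845, 0.0798, 0.07]]
```

```bash
python3 -c "
from h import *
print(move([.588,-.2643,.20],105))"
```

```text
[array([ 8.81, 16.11, -6.75]), array([  0.03, -14.92,   0.05])]
```

Request:
servo_tool --travel '[[2,2,-2],[4,5,-4],[6,8,-5],[8,11,-6],[8.8,13,-6.7],[8.8,15,-6.7],[8.8,16.1,-6.7],[8.8,16.1,-6.7],[8.8,16.1,-6.7]]' --turn '[[0,-4,0],[0,-8,0],[0,-12,0],[0,-15,0],[0,-15,0],[0,-15,0],[0,-15,0],[0,-15,0],[0,-15,0]]'

```text
t: 4.32
tcp_pos: [0.588, -0.2646, 0.2005]
orientation: [0.701, 0.093, -0.092, -0.701]
wrist_force: [-0.5, 0.7, 0.9]
grip_width: 1.004
```

```bash
python3 look.py w2.png rod stand_hole
```

```text
t 4.32 tcp [ 0.588  -0.2646  0.2005] x [0.97 0.26 0.  ] y [ 0. -0. -1.] z [-0.26   0.966 -0.001] F [-0.5  0.7  0.9] g 1.004 q [-0.6   0.6   1.14  0.    1.4  -2.44]
rod [0.5845, -0.2706, 0.1527] 0.57 [312.0, 218.0]
stand_hole [0.5827, -0.2587, 0.1077] 0.97 [327.0, 201.0]
```

View pics/w2.png

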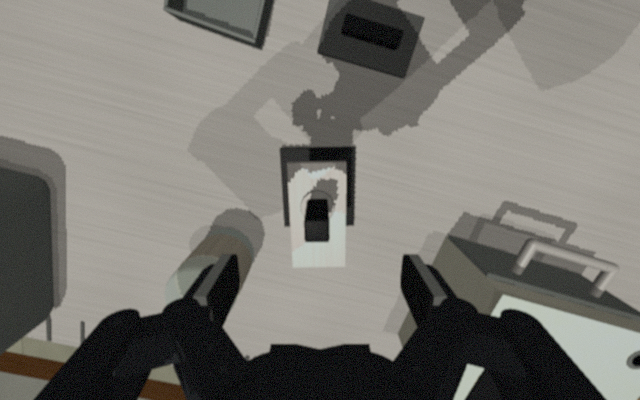

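```bash
python3 px.py .164 317,231 306,220 328,242; python3 px.py .108 290,166 345,168 345,266 292,268; python3 px.py .125 641,359
```

```text
[[0.5883, -0.266, 0.164], [0.5823, -0.2753, 0.164], [0.5945, -0.2564, 0.164]]
[[0.5609, -0.2973, 0.108], [0.5506, -0.252, 0.108], [0.6411, -0.225, 0.108], [0.6562, -0.2731, 0.108]]
[[0.6566, 0.087, 0.125]]
```

Request:
servo_tool --travel '[[0,2,-0.05],[0,4,-0.1],[0,6,-0.1],[0,7.5,-0.1],[0,8,-0.1],[0,8,-0.1]]' --turn '[[0,0,0],[0,0,0],[0,0,0],[0,0,0],[0,0,0],[0,0,0]]'

```text
t: 4.97
tcp_pos: [0.588, -0.2661, 0.1192]
orientation: [-0.701, -0.092, 0.092, 0.701]
wrist_force: [-0.9, -0.2, -0.0]
grip_width: 0.999
```

Request:
servo_tool --travel '[[0,0,0],[0,0,0],[0,0,0],[0,0,0],[0,0,0],[0,0,0],[0,0,0],[0,0,0]]' --turn '[[0,0,0],[0,0,0],[0,0,0],[0,0,0],[0,0,0],[0,0,0],[0,0,0],[0,0,0]]' --jaw 0.5 --squeeze 60

```text
t: 5.63
tcp_pos: [0.5883, -0.2664, 0.1198]
orientation: [0.701, 0.092, -0.092, -0.701]
wrist_force: [-1.3, -0.3, 3.2]
grip_width: 0.205
```

Request:
servo_tool --travel '[[0,-1,0],[0,-3,0],[0,-5,0],[0,-8,0],[0,-11,0],[0,-14,0],[0,-16,0],[0,-16,0]]' --turn '[[0,0,0],[0,0,0],[0,0,0],[0,0,0],[0,0,0],[0,0,0],[0,0,0],[0,0,0]]'

```text
t: 6.3
tcp_pos: [0.5889, -0.2668, 0.2848]
orientation: [0.703, 0.094, -0.09, -0.699]
wrist_force: [1.2, 0.4, -0.4]
grip_width: 0.202
```

```bash
python3 - <<'E'
from h import *
brief(); c=cap('scene'); c2=cap('top')
for d in robot.recognise('stand_hole',c): print('sh',np.round(d['at'],4),d['p'])
for k in (c,c2):
  for d in robot.recognise('rod',k): print('rod',np.round(d['at'],4),d['p'])
  for d in robot.recognise('access_hole',k): print('ah',np.round(d['at'],4),d['p'])
print(move([.656,.087,.29],87.5))
E
```

```text
t 6.3 tcp [ 0.5889 -0.2668  0.2848] x [0.97 0.26 0.01] y [ 0.01 -0.   -1.  ] z [-0.259  0.966 -0.006] F [ 1.2  0.4 -0.4] g 0.202 q [-0.61  0.57  0.98  0.    1.58 -2.44]
sh [ 0.6344 -0.255   0.0547] 0.82
rod [ 0.6002 -0.2628  0.282 ] 0.76
ah [0.7635 0.0362 0.1249] 0.82
ah [0.6892 0.014  0.1274] 0.75
[array([15.71, -1.16, 32.35]), array([-0.08, 17.5 , -0.1 ])]
```

Request:
servo_tool --travel '[[2,0,3],[4,0,6.5],[6,0,10],[8,0,13.5],[10,0,17],[11.5,0,20.5],[13,0,24],[14.5,0,27.5],[15.7,0,31],[15.7,0,32.3]]' --turn '[[0,2,0],[0,4,0],[0,6,0],[0,8,0],[0,10,0],[0,12,0],[0,14,0],[0,16,0],[0,17.5,0],[0,17.5,0]]'

```text
t: 7.48
tcp_pos: [0.656, 0.0913, 0.2782]
orientation: [-0.707, 0.015, -0.014, 0.707]
wrist_force: [0.2, 0.2, -1.0]
grip_width: 0.204
```

```bash
python3 -c "
from h import *
print(move([.656,.087,.247],87.5))";python3 look.py w3.png access_hole
```

```text
[array([ 0.02,  3.12, -0.43]), array([-0.07,  0.17, -0.08])]
t 7.48 tcp [0.656  0.0913 0.2782] x [ 1.   -0.04 -0.  ] y [-0.  0. -1.] z [0.041 0.999 0.001] F [ 0.2  0.2 -1. ] g 0.204 q [-0.04  0.62  0.92  0.    1.61 -1.57]
access_hole [0.672, -0.0023, 0.1259] 0.89 [235.0, 205.0]
```

View pics/w3.png

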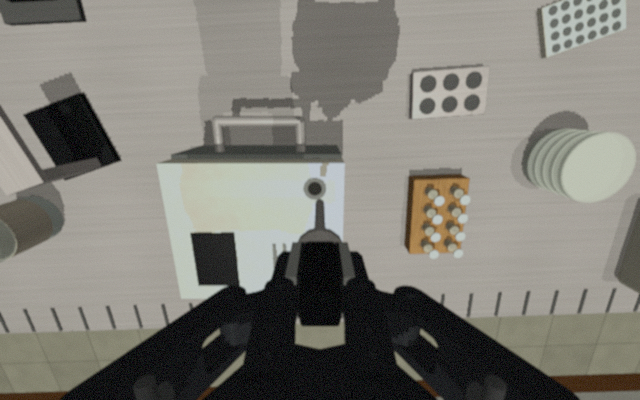

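```bash
python3 px.py .125 315.5,188 ; python3 px.py .176 319.5,202;python3 px.py .125 160,164 344,164
python3 -c "
import cv2
a=cv2.imread('pics/w3.png');cv2.imwrite('pics/w3c.png',cv2.resize(a[160:280,270:370],None,fx=5,fy=5,interpolation=cv2.INTER_CUBIC))"
```

```text
[[0.6569, 0.0874, 0.125]]
[[0.6563, 0.0916, 0.176]]
[[0.6237, -0.0759, 0.125], [0.6319, 0.1188, 0.125]]
```

View pics/w3c.png

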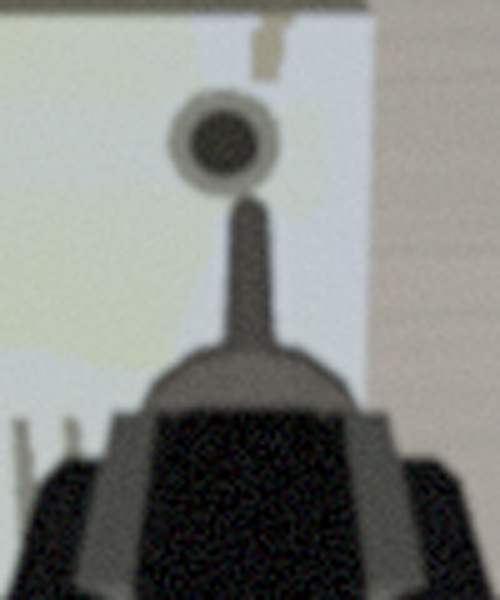

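Request:
servo_tool --travel '[[0.1,1,-0.45],[0.1,2.5,-0.45],[0.1,3.5,-0.45],[0.1,4,-0.45],[0.1,4.3,-0.45],[0.1,4.3,-0.45],[0.1,5,-0.45],[0.1,5.7,-0.45],[0.1,6.5,-0.45],[0.1,6.5,-0.45]]' --turn '[[0,0,0],[0,0,0],[0,0,0],[0,0,0],[0,0,0],[0,0,0],[0,0,0],[0,0,0],[0,0,0],[0,0,0]]'

```text
t: 8.42
tcp_pos: [0.6564, 0.0819, 0.2121]
orientation: [-0.707, 0.017, -0.014, 0.707]
wrist_force: [0.3, 0.6, -1.1]
grip_width: 0.198
```

```bash
python3 -c "
from h import *
brief();print(move([.657,.0868,.166],87.5))"
```

```text
t 8.42 tcp [0.6564 0.0819 0.2121] x [ 1.   -0.04 -0.  ] y [-0.  0. -1.] z [0.044 0.999 0.   ] F [ 0.3  0.6 -1.1] g 0.198 q [-0.05  0.64  1.05 -0.    1.45 -1.58]
[array([0.06, 4.61, 0.49]), array([-0.  ,  0.01, -0.18])]
```

Request:
servo_tool --travel '[[0,0,0.2],[0,0,0.45],[0,0,0.45],[0,1,0.45],[0,2,0.45],[0,3,0.45],[0,3.7,0.45],[0,4.2,0.45],[0,4.6,0.45],[0,4.6,0.45]]' --turn '[[0,0,0],[0,0,0],[0,0,0],[0,0,0],[0,0,0],[0,0,0],[0,0,0],[0,0,0],[0,0,0],[0,0,0]]'

```text
t: 9.25
tcp_pos: [0.657, 0.0863, 0.1677]
orientation: [0.707, -0.016, 0.015, -0.707]
wrist_force: [-0.5, -0.1, 3.7]
grip_width: 0.202
```

```bash
python3 -c "
from h import *
brief()
c=cap('top','t2.png'); c2=cap('scene','s2.png')
for n in ('tray_handle','dish','nest','access_hole'):
  for k in (c,c2):
    for d in robot.recognise(n,k): print(n,np.round(d['at'],4),d['p'])
"
```

```text
t 9.25 tcp [0.657  0.0863 0.1677] x [ 1.   -0.04 -0.  ] y [-0. -0. -1.] z [ 0.044  0.999 -0.   ] F [-0.5 -0.1  3.7] g 0.202 q [-0.05  0.67  1.11 -0.    1.36 -1.57]
tray_handle [ 0.5938 -0.0237  0.0679] 0.73
tray_handle [0.5988 0.0783 0.0798] 0.83
tray_handle [0.7602 0.0364 0.1229] 0.5
dish [ 0.5934 -0.0196  0.0712] 0.34
nest [ 0.5949 -0.0267  0.07  ] 0.93
nest [ 0.6707 -0.0354  0.1279] 0.28
nest [0.5958 0.0751 0.077 ] 0.86
access_hole [ 0.6717 -0.0363  0.1248] 0.7
access_hole [0.6564 0.4355 0.0754] 0.24
access_hole [ 0.7097 -0.3437  0.105 ] 0.2
access_hole [0.7601 0.0358 0.1189] 0.6
```

Request:
servo_tool --travel '[[0,0.2,0],[0,0.3,0],[0,0.3,0],[0,0.3,0],[0,0.3,0],[0,0.3,0]]' --turn '[[0,0,0],[0,0,0],[0,0,0],[0,0,0],[0,0,0],[0,0,0]]'

```text
t: 10.25
tcp_pos: [0.6572, 0.0863, 0.1654]
orientation: [0.707, -0.015, 0.015, -0.707]
wrist_force: [-1.4, -0.2, 3.7]
grip_width: 0.202
```

Request:
servo_tool --travel '[[0,-2,0],[0,-4,0],[0,-6,0],[0,-8,0],[0,-10,0],[0,-11.8,0],[0,-11.8,0],[0,-11.8,0],[0,-11.8,0]]' --turn '[[0,0,0],[0,0,0],[0,0,0],[0,0,0],[0,0,0],[0,0,0],[0,0,0],[0,0,0],[0,0,0]]'

```text
t: 11.0
tcp_pos: [0.657, 0.0863, 0.2813]
orientation: [-0.707, 0.016, -0.015, 0.707]
wrist_force: [0.5, 0.0, -0.7]
grip_width: 0.205
```

```bash
python3 look.py w4.png tray_handle dish nest; python3 -c "
from h import *
print(move([.588,-.2655,.285],105))"
```

```text
t 11.0 tcp [0.657  0.0863 0.2813] x [ 1.   -0.04 -0.  ] y [-0.  0. -1.] z [0.044 0.999 0.   ] F [ 0.5  0.  -0.7] g 0.205 q [-0.05  0.62  0.91  0.    1.61 -1.57]
tray_handle [0.5028, 0.0243, 0.0117] 0.56 [267.0, 53.0]
dish [0.5542, 0.0233, 0.0298] 0.74 [268.0, 94.0]
dish [0.5068, 0.0223, 0.0087] 0.43 [266.0, 57.0]
nest [0.5002, 0.0222, 0.0137] 0.69 [265.0, 51.0]
[array([ -5.36,  -0.28, -35.45]), array([ -0.02, -17.5 ,  -0.1 ])]
```

View pics/w4.png

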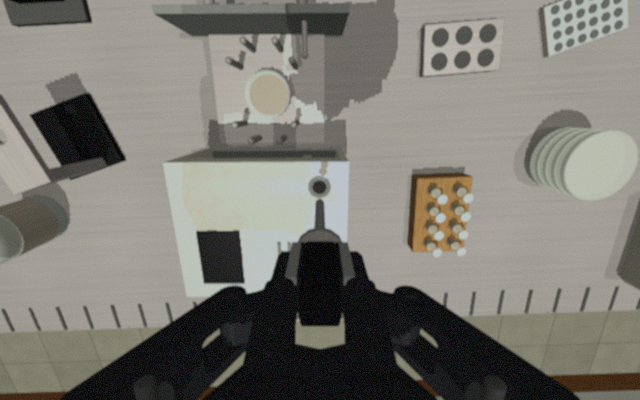

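The tray is out, with the dish (268,94) between the pins. Next I return the rod.

Request:
servo_tool --travel '[[-0.5,0,-3.5],[-1,0,-7.5],[-1.5,0,-11.5],[-2,0,-15.5],[-2.5,0,-19.5],[-3,0,-23.5],[-3.5,0,-27.5],[-4.5,0,-31.5],[-5.36,0,-35],[-5.36,0,-35.4]]' --turn '[[0,-2,0],[0,-4,0],[0,-6,0],[0,-8,0],[0,-10,0],[0,-12,0],[0,-14,0],[0,-16,0],[0,-17.5,0],[0,-17.5,0]]'

```text
t: 12.03
tcp_pos: [0.586, -0.2706, 0.2822]
orientation: [0.701, 0.09, -0.091, -0.701]
wrist_force: [-0.6, -0.8, -0.7]
grip_width: 0.198
```

Request:
servo_tool --travel '[[0,1,0],[0,3,0],[0,4.5,0],[0,4.5,0],[0,4.5,0]]' --turn '[[0,0,0],[0,0,0],[0,0,0],[0,0,0],[0,0,0]]'

```text
t: 12.45
tcp_pos: [0.5884, -0.2635, 0.2375]
orientation: [-0.701, -0.092, 0.093, 0.701]
wrist_force: [0.1, -0.3, -0.1]
grip_width: 0.203
```

```bash
python3 -c "
from h import *
print(move([.588,-.2655,.122],105))"; python3 look.py w5.png stand_hole;python3 -c "
import cv2
a=cv2.imread('pics/w5.png');cv2.imwrite('pics/w5c.png',cv2.resize(a[150:290,250:390],None,fx=4,fy=4,interpolation=cv2.INTER_CUBIC))"
```

```text
[array([-0.08, 11.55, -0.2 ]), array([-0.09,  0.07, -0.06])]
t 12.45 tcp [ 0.5884 -0.2635  0.2375] x [ 0.97  0.26 -0.  ] y [-0.  0. -1.] z [-0.26   0.966  0.002] F [ 0.1 -0.3 -0.1] g 0.203 q [-0.6   0.58  1.08  0.    1.48 -2.44]
stand_hole [0.5817, -0.2653, 0.1098] 0.6 [319.0, 187.0]
stand_hole [0.5538, 0.0154, 0.0346] 0.59 [533.0, 205.0]
```

View pics/w5c.png

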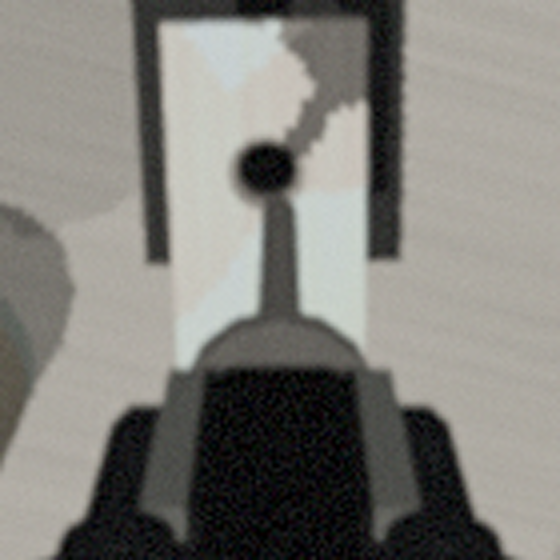

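```bash
python3 px.py .108 316.3,191.8; python3 px.py .1355 320.3,200.5
```

```text
[[0.5878, -0.2664, 0.108]]
[[0.5871, -0.2626, 0.1355]]
```

Request:
servo_tool --travel '[[0,0.5,-0.3],[0,1,-0.3],[0,1.5,-0.3],[0,3,-0.3],[0,5,-0.3],[0,7,-0.3],[0,9,-0.3],[0,10.5,-0.3],[0,11.6,-0.3],[0,11.6,-0.3]]' --turn '[[0,0,0],[0,0,0],[0,0,0],[0,0,0],[0,0,0],[0,0,0],[0,0,0],[0,0,0],[0,0,0],[0,0,0]]'

```text
t: 13.38
tcp_pos: [0.5886, -0.2678, 0.1208]
orientation: [-0.701, -0.092, 0.093, 0.701]
wrist_force: [-0.1, 0.0, -0.3]
grip_width: 0.2
```

```bash
python3 -c "
from h import *
brief()"
```

```text
t 13.38 tcp [ 0.5886 -0.2678  0.1208] x [ 0.97  0.26 -0.  ] y [-0.  0. -1.] z [-0.259  0.966  0.001] F [-0.1  0.  -0.3] g 0.2 q [-0.61  0.67  1.23 -0.    1.24 -2.44]
```

Request:
servo_tool --travel '[[0,0,0],[0,0,0],[0,0,0],[0,0,0],[0,0,0],[0,0,0],[0,0,0]]' --turn '[[0,0,0],[0,0,0],[0,0,0],[0,0,0],[0,0,0],[0,0,0],[0,0,0]]' --jaw 6

```text
t: 13.97
tcp_pos: [0.589, -0.2679, 0.1224]
orientation: [0.701, 0.092, -0.092, -0.701]
wrist_force: [1.2, -0.4, -0.1]
grip_width: 0.696
```

Request:
servo_tool --travel '[[0,-2,0],[0,-4,0],[0,-7,0],[0,-10,0],[0,-12,0],[0,-14,0],[0,-14,0]]' --turn '[[0,0,0],[0,0,0],[0,0,0],[0,0,0],[0,0,0],[0,0,0],[0,0,0]]' --jaw 8.5

```text
t: 14.55
tcp_pos: [0.5899, -0.2685, 0.2669]
orientation: [0.703, 0.094, -0.09, -0.699]
wrist_force: [-0.2, -0.2, 1.1]
grip_width: 0.997
```

```bash
python3 -c "
from h import *
brief();print(move([.49,.023,.25],87.5))
c=cap('top')
for d in robot.recognise('rod',c): print('rod',np.round(d['at'],4),d['p'])
"
```

```text
t 14.55 tcp [ 0.5899 -0.2685  0.2669] x [0.97 0.26 0.  ] y [ 0.01 -0.   -1.  ] z [-0.259  0.966 -0.006] F [-0.2 -0.2  1.1] g 0.997 q [-0.61  0.58  1.02  0.    1.54 -2.44]
[array([-2.11,  1.5 , 30.75]), array([ 0.28, 17.51,  0.32])]
rod [ 0.2712 -0.3582  0.1311] 0.32
```

Request:
servo_tool --travel '[[0,0,3],[0,0,7],[-0.5,0.5,11],[-1,1,15],[-1.5,1.5,19],[-2,1.5,23],[-2.1,1.5,27],[-2.1,1.5,30.7],[-2.1,1.5,30.7],[-2.1,1.5,30.7]]' --turn '[[0,2,0],[0,4,0],[0,6,0],[0,9,0],[0,12,0],[0,15,0],[0,17.5,0],[0,17.5,0],[0,17.5,0],[0,17.5,0]]'

```text
t: 15.48
tcp_pos: [0.4884, 0.0246, 0.2463]
orientation: [-0.707, 0.015, -0.014, 0.707]
wrist_force: [0.5, -0.6, -0.1]
grip_width: 0.995
```

```bash
python3 look.py w6.png rod dish nest block plate1 cover discard
```

```text
t 15.48 tcp [0.4884 0.0246 0.2463] x [ 1.   -0.04 -0.  ] y [-0.  0. -1.] z [0.041 0.999 0.   ] F [ 0.5 -0.6 -0.1] g 0.995 q [-0.19  0.22  1.58 -0.    1.34 -1.72]
rod [0.5903, -0.2629, 0.1378] 0.82 [52.0, 302.0]
dish [0.5894, -0.2617, 0.1383] 0.7 [53.0, 301.0]
dish [0.5525, 0.0183, 0.0308] 0.68 [317.0, 221.0]
nest [0.5078, 0.0195, 0.0215] 0.86 [316.0, 187.0]
nest [0.6039, -0.2508, 0.0257] 0.21 [133.0, 259.0]
block [0.3588, 0.1044, 0.0212] 0.97 [382.0, 63.0]
block [0.5079, 0.2722, 0.0195] 0.92 [503.0, 179.0]
block [0.5066, 0.0237, 0.0209] 0.53 [319.0, 186.0]
plate1 [0.3603, 0.2762, 0.0123] 0.8 [522.0, 59.0]
plate1 [0.602, -0.256, 0.0239] 0.74 [130.0, 258.0]
plate1 [0.4835, 0.4167, 0.0167] 0.56 [615.0, 156.0]
cover [0.4248, -0.2458, 0.0056] 0.62 [113.0, 132.0]
discard [0.4196, -0.3617, 0.0129] 0.89 [20.0, 132.0]
```

View pics/w6.png

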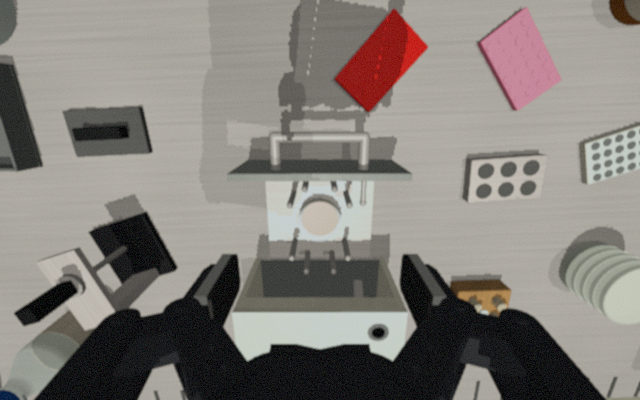

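```bash
python3 px.py .030 320,218; python3 px.py .068 295,182 352,181 290,232 352,232 ; python3 - <<'E'
from h import *
d=np.load('pics/last.npz'); c=dict(zip(('fx','fy','cx','cy'),d['k'])); c['tool_from_camera']=d['T']
P=(d['p'],R.from_quat(d['q']))
Rn=R.from_euler('z',-2.4,degrees=True); n=np.array([.555,.0228,.012])
pins=np.array([[36,36.5],[36,-36.5],[-36,36.5],[-36,-36.5],[56.5,18],[56.5,-18],[-56.5,18],[-56.5,-18]])/1000
im=cv2.imread('pics/w6.png')
im2=cv2.resize(im[120:320,220:420],None,fx=4,fy=4,interpolation=cv2.INTER_CUBIC)
for h,col in ((.0,(0,0,255)),(.056,(0,255,0))):
    uv=w2pix(c,n+Rn.apply(np.c_[pins,np.full(8,h)]),P)
    for u in uv: cv2.circle(im2,(int((u[0]-220)*4),int((u[1]-120)*4)),4,col,1)
cv2.imwrite('pics/w6c.png',cv2.resize(im2,(600,600)))
# discard from w1
P1=(np.array([.5007,-.2031,.3585]),R.from_quat([-.707,.002,-.001,.707]))
print(pix2w(c,[[160,50],[226,50],[229,138],[168,137]],.035,P1).round(3))
print(move([.5535,.0205,.11],87.5))
E
```

```text
[[0.5493, 0.0232, 0.03]]
[[0.4878, -0.0038, 0.068], [0.4894, 0.0631, 0.068], [0.5514, -0.0144, 0.068], [0.5547, 0.0627, 0.068]]
[[ 0.335 -0.438  0.035]
 [ 0.336 -0.34   0.035]
 [ 0.464 -0.349  0.035]
 [ 0.462 -0.448  0.035]]
[array([ 6.42, 13.71,  0.08]), array([-0.  , -0.07, -0.02])]
```

View pics/w6c.png

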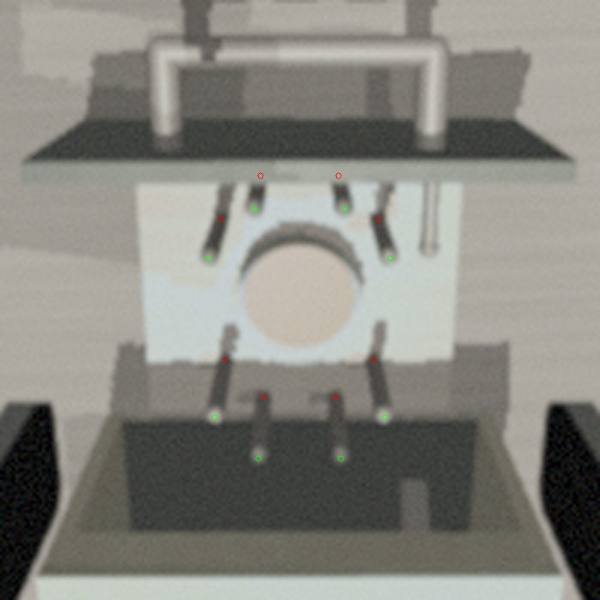

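Request:
servo_tool --travel '[[2,2,0],[4,5,0],[6,8,0],[6,11,0],[6,14,0],[6,15,0],[6,15,0],[6,15,0]]' --turn '[[0,0,0],[0,0,0],[0,0,0],[0,0,0],[0,0,0],[0,0,0],[0,0,0],[0,0,0]]' --jaw 7.6

```text
t: 16.55
tcp_pos: [0.5497, 0.0203, 0.0983]
orientation: [0.707, -0.015, 0.016, -0.707]
wrist_force: [-0.7, -0.4, 0.3]
grip_width: 0.888
```

```bash
python3 -c "
from h import *
brief();print(move([.55,.0228,.014],87.6))
c=cap('wrist')
print([(d['at'],d['p']) for d in robot.recognise('dish',c)])"
```

```text
t 16.55 tcp [0.5497 0.0203 0.0983] x [ 1.   -0.04  0.  ] y [ 0. -0. -1.] z [ 0.044  0.999 -0.   ] F [-0.7 -0.4  0.3] g 0.888 q [-0.18  0.5   1.59 -0.    1.05 -1.7 ]
[array([0.01, 8.43, 0.25]), array([ 0.01, -0.12,  0.06])]
[([0.5509, 0.0222, 0.0341], 0.95)]
```

Request:
servo_tool --travel '[[0,1,0.25],[0,2.5,0.25],[0,4,0.25],[0,5.5,0.25],[0,7,0.25],[0,8,0.25],[0,8.4,0.25],[0,8.4,0.25]]' --turn '[[0,0,0],[0,0,0],[0,0,0],[0,0,0],[0,0,0],[0,0,0],[0,0,0],[0,0,0]]'

```text
t: 17.32
tcp_pos: [0.5491, 0.0231, 0.0129]
orientation: [-0.707, 0.016, -0.015, 0.707]
wrist_force: [-0.6, 0.8, 0.7]
grip_width: 0.894
```

Request:
servo_tool --travel '[[0,0,0],[0,0,0],[0,0,0],[0,0,0],[0,0,0],[0,0,0]]' --turn '[[0,0,0],[0,0,0],[0,0,0],[0,0,0],[0,0,0],[0,0,0]]' --jaw 4.5 --squeeze 25

```text
t: 17.82
tcp_pos: [0.55, 0.023, 0.0144]
orientation: [0.707, -0.015, 0.016, -0.707]
wrist_force: [-1.2, 0.4, 6.5]
grip_width: 0.685
```

Request:
servo_tool --travel '[[0,-1,0],[0,-3,0],[0,-5,0],[0,-8,0],[0,-11,0],[0,-13,0],[0,-13,0],[0,-13,0]]' --turn '[[0,0,0],[0,0,0],[0,0,0],[0,0,0],[0,0,0],[0,0,0],[0,0,0],[0,0,0]]'

```text
t: 18.48
tcp_pos: [0.5495, 0.023, 0.1444]
orientation: [0.707, -0.015, 0.016, -0.707]
wrist_force: [-0.4, -0.7, -0.8]
grip_width: 0.688
```

```bash
python3 -c "
from h import *
brief();print(move([.398,-.395,.15],0))
c=cap('wrist')
print([(d['at'],d['p']) for d in robot.recognise('dish',c)])"
```

```text
t 18.48 tcp [0.5495 0.023  0.1444] x [ 1.   -0.04  0.  ] y [ 0. -0. -1.] z [ 0.044  0.999 -0.   ] F [-0.4 -0.7 -0.8] g 0.688 q [-0.17  0.45  1.54 -0.    1.15 -1.7 ]
[array([-13.31,  -0.58, -42.43]), array([-8.00e-02,  8.75e+01,  1.10e-01])]
[([0.548, 0.0239, 0.1608], 0.8)]
```

Request:
servo_tool --travel '[[-3,-1,-2],[-6,-2,-4],[-9,-2,-7],[-12,-2,-10],[-13.3,-2,-14],[-13.3,-2,-18],[-13.3,-2,-22],[-13.3,-2,-26],[-13.3,-2,-30],[-13.3,-2,-33]]' --turn '[[0,5,0],[0,11,0],[0,17,0],[0,24,0],[0,31,0],[0,38,0],[0,45,0],[0,52,0],[0,59,0],[0,66,0]]'

```text
t: 19.42
tcp_pos: [0.4009, -0.3034, 0.1621]
orientation: [-0.583, 0.401, -0.4, 0.583]
wrist_force: [0.9, -0.3, 0.3]
grip_width: 0.689
```

```bash
python3 -c "
from h import *
brief();print(move([.398,-.40,.17],0))"
```

```text
t 19.42 tcp [ 0.4009 -0.3034  0.1621] x [ 0.36 -0.93 -0.  ] y [-0.  0. -1.] z [ 0.933  0.359 -0.001] F [ 0.9 -0.3  0.3] g 0.689 q [-0.88  0.33  1.66 -0.    1.15 -1.25]
[array([ 8.91, -0.81, -3.75]), array([ 0.07, 21.06, -0.09])]
```

Request:
servo_tool --travel '[[2,0,0],[3,0,-0.5],[4,0,-1],[4,0,-1.5],[4,0,-1.5],[4,0,-1.5]]' --turn '[[0,7,0],[0,14,0],[0,21,0],[0,21,0],[0,21,0],[0,21,0]]'

```text
t: 19.92
tcp_pos: [0.4023, -0.3428, 0.1627]
orientation: [-0.503, 0.498, -0.496, 0.503]
wrist_force: [-0.0, 0.3, -1.9]
grip_width: 0.687
```

```bash
python3 look.py w7.png discard; python3 - <<'E'
import cv2,numpy as np
a=cv2.imread('pics/w7.png'); b=cv2.imread('pics/w1.png')[30:160,130:330]; 
o=np.zeros((600,800,3),np.uint8); o[:300,:480]=cv2.resize(a,(480,300),interpolation=cv2.INTER_AREA)
o[300:600,:462]=cv2.resize(b,(462,300),interpolation=cv2.INTER_CUBIC)
t=cv2.imread('pics/top0.png')[190:250,420:470]; o[:384,480:800]=cv2.resize(t,(320,384),interpolation=cv2.INTER_CUBIC)
cv2.imwrite('pics/w7c.png',o)
E
```

```text
t 19.92 tcp [ 0.4023 -0.3428  0.1627] x [ 0.01 -1.   -0.  ] y [-0.  0. -1.] z [ 1.     0.012 -0.001] F [-0.   0.3 -1.9] g 0.687 q [-0.93  0.38  1.58  0.    1.17 -0.94]
discard [0.403, -0.3414, 0.1785] 0.36 [322.0, 271.0]
```

View pics/w7c.png

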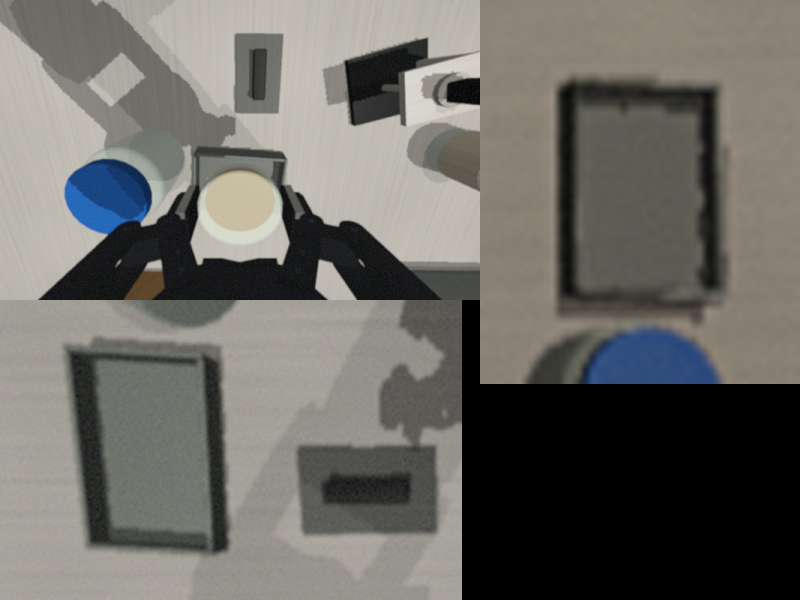

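```bash
python3 px.py .035 261,198 381,204; python3 - <<'E'
from h import *
d=np.load('pics/last.npz'); c=dict(zip(('fx','fy','cx','cy'),d['k'])); c['tool_from_camera']=d['T']
P1=(np.array([.5007,-.2031,.3585]),R.from_quat([-.707,.002,-.001,.707]))
q=pix2w(c,[[158.1,49.5],[219.2,52.5],[222.2,138.1],[169,136.8]],.035,P1); print(q.round(3),q.mean(0))
print('go',move([.398,-.402,.1],-3))
E
```

```text
[[0.3429, -0.3478, 0.035], [0.4641, -0.3528, 0.035]]
[[ 0.334 -0.442  0.035]
 [ 0.339 -0.352  0.035]
 [ 0.463 -0.362  0.035]
 [ 0.461 -0.448  0.035]] [ 0.39936589 -0.40083617  0.035     ]
go [array([ 5.92,  6.31, -0.54]), array([ 0.02,  3.65, -0.03])]
```

Request:
servo_tool --travel '[[2,0,-0.2],[4,0,-0.3],[5.6,0,-0.3],[5.6,3,-0.3],[5.6,6,-0.3],[5.6,8,-0.3],[5.6,8,-0.3],[5.6,8,-0.3]]' --turn '[[0,3,0],[0,4,0],[0,4,0],[0,4,0],[0,4,0],[0,4,0],[0,4,0],[0,4,0]]'

```text
t: 20.68
tcp_pos: [0.4003, -0.399, 0.0833]
orientation: [-0.485, 0.515, -0.514, 0.485]
wrist_force: [-0.2, 0.9, 0.6]
grip_width: 0.689
```

```bash
python3 -c "
from h import *
brief();print(move([.399,-.399,.017],-3.5))"
```

```text
t 20.68 tcp [ 0.4003 -0.399   0.0833] x [-0.06 -1.   -0.  ] y [-0.  0. -1.] z [ 0.998 -0.06  -0.001] F [-0.2  0.9  0.6] g 0.689 q [-0.99  0.55  1.55  0.    1.04 -0.93]
[array([ 0.01,  6.63, -0.13]), array([ 0.04,  0.09, -0.06])]
```

Request:
servo_tool --travel '[[0,2,-0.1],[0,4,-0.1],[0,5.5,-0.1],[0,6.5,-0.1],[0,6.5,-0.1],[0,6.5,-0.1]]' --turn '[[0,0,0],[0,0,0],[0,0,0],[0,0,0],[0,0,0],[0,0,0]]'

```text
t: 21.18
tcp_pos: [0.3997, -0.3999, 0.0195]
orientation: [0.485, -0.514, 0.515, -0.485]
wrist_force: [0.1, -0.4, -0.2]
grip_width: 0.685
```

Request:
servo_tool --travel '[[0,0,0],[0,0,0],[0,0,0],[0,0,0],[0,-1,0],[0,-4,0],[0,-8,0],[0,-12,0],[0,-16,0],[0,-16,0]]' --turn '[[0,0,0],[0,0,0],[0,0,0],[0,0,0],[0,0,0],[0,0,0],[0,0,0],[0,0,0],[0,0,0],[0,0,0]]' --jaw 7

```text
t: 22.02
tcp_pos: [0.4009, -0.4018, 0.1873]
orientation: [0.485, -0.51, 0.52, -0.484]
wrist_force: [0.8, -1.1, 1.5]
grip_width: 0.817
```

```bash
python3 -c "
from h import *
brief()
c=cap('wrist','w8.png')
print([(d['at'],d['p']) for d in robot.recognise('dish',c)])
print(move([.46,.272,.24],90))
c=cap('top')
for n in ('block','plate1','cover','dish','discard'): print(n,[(np.round(d['at'],3),round(d['p'],2)) for d in robot.recognise(n,c)])
"
```

```text
t 22.02 tcp [ 0.4009 -0.4018  0.1873] x [-0.06 -1.    0.01] y [ 0.01 -0.01 -1.  ] z [ 0.998 -0.061  0.008] F [ 0.8 -1.1  1.5] g 0.817 q [-0.99  0.43  1.44  0.    1.25 -0.93]
[([0.4026, -0.402, 0.026], 0.98), ([0.404, -0.4019, -0.0006], 0.67)]
[array([-67.41,  -6.16,   1.95]), array([-2.40e-01,  8.65e+01,  4.00e-02])]
block [(array([0.359, 0.101, 0.02 ]), 0.7), (array([0.507, 0.276, 0.016]), 0.58)]
plate1 [(array([0.359, 0.279, 0.012]), 0.76), (array([0.477, 0.438, 0.009]), 0.7)]
cover [(array([ 0.419, -0.254,  0.009]), 0.81)]
dish []
discard [(array([ 0.449, -0.381,  0.017]), 0.47)]
```

Request:
servo_tool --travel '[[-3,-1,0],[-7,-2,0],[-11,-2,0],[-15,-2,0],[-19,-2,1],[-23,-2,2],[-27,-2,3],[-31,-2,4],[-35,-2,4],[-38,-2,4]]' --turn '[[0,-3.5,0],[0,-3.5,0],[0,-3.5,0],[0,-3.5,0],[0,-3.5,0],[0,-3.5,0],[0,-3.5,0],[0,-3.5,0],[0,-3.5,0],[0,-3.5,0]]' --jaw 8.5

```text
t: 23.25
tcp_pos: [0.4622, -0.0198, 0.1978]
orientation: [0.5, -0.5, 0.499, -0.5]
wrist_force: [-0.3, -1.2, -0.4]
grip_width: 0.998
```

Request:
servo_tool --travel '[[-3,0,0],[-7,0,0],[-11,0,0],[-15,0,0.5],[-19,0,1],[-23,0,2],[-27,0,3],[-30,0,4.5],[-31,0,4.5],[-31,0,4.5]]' --turn '[[0,0,0],[0,0,0],[0,0,0],[0,0,0],[0,0,0],[0,0,0],[0,0,0],[0,0,0],[0,0,0],[0,0,0]]'

```text
t: 24.08
tcp_pos: [0.5069, 0.2892, 0.1971]
orientation: [0.501, -0.5, 0.499, -0.5]
wrist_force: [-0.4, 0.8, 0.1]
grip_width: 0.996
```

```bash
cat > seg.py <<'E'
# seg.py file z x y [dark]: rectangle of the thing nearest world x,y with top at z, in a wrist shot
import sys; from h import *
s,p,r=st(); c=cap('wrist',sys.argv[1]); brief(); P=(p,r)
np.savez('pics/last.npz',p=p,q=r.as_quat(),T=c['tool_from_camera'],k=[c['fx'],c['fy'],c['cx'],c['cy']])
z,x,y=map(float,sys.argv[2:5]); dark='dark' in sys.argv
im=np.array(c['pixels']); u0=w2pix(c,[x,y,z],P)[0]
# rectify top plane: 0.5 mm / px, 200x200 mm about x,y ; rows +x, cols +y
N=400; g=np.array([[x-.1,y-.1,z],[x+.1,y-.1,z],[x+.1,y+.1,z],[x-.1,y+.1,z]])
H=cv2.getPerspectiveTransform(w2pix(c,g,P).astype(np.float32),np.float32([[0,0],[0,N],[N,N],[N,0]]))
w=cv2.GaussianBlur(cv2.warpPerspective(cv2.cvtColor(im,cv2.COLOR_RGB2BGR),H,(N,N)),(5,5),0)
cv2.imwrite('pics/rect_'+sys.argv[1],w)
v=cv2.cvtColor(w,cv2.COLOR_BGR2GRAY)
t,m=cv2.threshold(v,0,255,cv2.THRESH_OTSU+(cv2.THRESH_BINARY_INV if dark else 0))
if len(sys.argv)>6: t=float(sys.argv[6]); m=((v<t) if dark else (v>t)).astype(np.uint8)*255
m=cv2.morphologyEx(m,cv2.MORPH_OPEN,np.ones((7,7)))
for k in cv2.findContours(m,cv2.RETR_EXTERNAL,cv2.CHAIN_APPROX_NONE)[0]:
    if cv2.contourArea(k)<4000: continue
    (cx,cy),(a,b),an=cv2.minAreaRect(k)
    B=cv2.boxPoints(((cx,cy),(a,b),an)); e=max((B[1]-B[0],B[2]-B[1]),key=np.linalg.norm)
    print('thr',t,'ctr',round(x-.1+cy*.0005,4),round(y-.1+cx*.0005,4),'mm',round(a/2,1),round(b/2,1),'long-axis yaw',round(np.degrees(np.arctan2(e[0],e[1])),1))
E
python3 seg.py w9.png .018 .507 .274
```

```text
t 24.13 tcp [0.5069 0.2876 0.1973] x [ 0. -1.  0.] y [-0. -0. -1.] z [ 1.     0.001 -0.002] F [-0.   0.   0.7] g 0.993 q [ 0.32  0.47  1.37 -0.    1.31  0.31]
thr 129.0 ctr 0.5068 0.2738 mm 199.5 199.5 long-axis yaw 90.0
```

```bash
python3 -c "
import cv2,numpy as np
o=np.zeros((400,800,3),np.uint8);o[:,:400]=cv2.imread('pics/rect_w9.png');a=cv2.imread('pics/w9.png');o[:250,400:]=cv2.resize(a,(400,250));cv2.imwrite('pics/w9c.png',o)
w=cv2.imread('pics/rect_w9.png');print(w[200,60:340:20].tolist());print(w[20:380:20,200].tolist())"
```

```text
[[139, 147, 151], [142, 148, 151], [139, 146, 151], [161, 169, 174], [160, 168, 173], [165, 172, 177], [167, 175, 181], [167, 175, 181], [186, 194, 191], [185, 193, 190], [179, 188, 186], [178, 186, 185], [183, 192, 189], [156, 163, 168]]
[[112, 119, 124], [154, 162, 166], [155, 163, 167], [154, 160, 165], [157, 165, 168], [153, 161, 165], [108, 113, 116], [83, 87, 87], [76, 81, 79], [167, 175, 181], [74, 78, 77], [72, 76, 76], [160, 168, 174], [154, 162, 165], [154, 162, 166], [152, 160, 164], [151, 158, 163], [153, 162, 165]]
```

View pics/w9c.png

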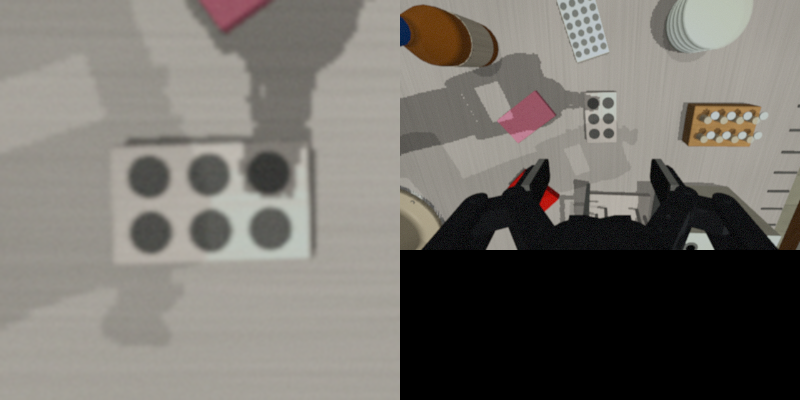

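Request:
servo_tool --travel '[[0.8,3,0.1],[0.8,6,0.1],[0.8,9,0.1],[0.8,12,0.1],[0.8,14,0.1],[0.8,14,0.1],[0.8,14,0.1],[0.8,14,0.1]]' --turn '[[0,-1.6,0],[0,-1.6,0],[0,-1.6,0],[0,-1.6,0],[0,-1.6,0],[0,-1.6,0],[0,-1.6,0],[0,-1.6,0]]'

```text
t: 24.8
tcp_pos: [0.5092, 0.2788, 0.0601]
orientation: [-0.506, 0.493, -0.494, 0.507]
wrist_force: [0.1, -0.3, 1.1]
grip_width: 0.999
```

```bash
python3 -c "
from h import *
brief();print(move([.5083,.2793,.006],1.65))"
```

```text
t 24.8 tcp [0.5092 0.2788 0.0601] x [ 0.03 -1.   -0.  ] y [ 0.  0. -1.] z [1.    0.027 0.002] F [ 0.1 -0.3  1.1] g 0.999 q [ 0.3   0.61  1.52 -0.    1.01  0.27]
[array([-0.05,  5.41, -0.1 ]), array([-0.13, -0.1 , -0.03])]
```

Request:
servo_tool --travel '[[-0.05,2,-0.1],[-0.05,4,-0.1],[-0.05,5.2,-0.1],[-0.05,5.2,-0.1],[-0.05,5.2,-0.1]]' --turn '[[0,0,0],[0,0,0],[0,0,0],[0,0,0],[0,0,0]]'

```text
t: 25.22
tcp_pos: [0.5078, 0.2798, 0.0072]
orientation: [-0.507, 0.493, -0.493, 0.507]
wrist_force: [0.9, 0.2, 0.6]
grip_width: 0.996
```

Request:
servo_tool --travel '[[0,0,0],[0,0,0],[0,0,0],[0,0,0],[0,0,0],[0,0,0],[0,0,0]]' --turn '[[0,0,0],[0,0,0],[0,0,0],[0,0,0],[0,0,0],[0,0,0],[0,0,0]]' --jaw 4 --squeeze 70

```text
t: 25.8
tcp_pos: [0.5083, 0.2801, 0.0083]
orientation: [-0.506, 0.492, -0.493, 0.508]
wrist_force: [-2.1, -1.1, 10.3]
grip_width: 0.67
```

Request:
servo_tool --travel '[[0,-1,0],[0,-3,0],[0,-5,0],[0,-8,0],[0,-11,0],[0,-13,0],[0,-14,0],[0,-14,0],[0,-14,0]]' --turn '[[0,0,0],[0,0,0],[0,0,0],[0,0,0],[0,0,0],[0,0,0],[0,0,0],[0,0,0],[0,0,0]]'

```text
t: 26.55
tcp_pos: [0.5069, 0.2797, 0.1457]
orientation: [0.507, -0.493, 0.493, -0.507]
wrist_force: [0.6, -0.4, -4.2]
grip_width: 0.671
```

```bash
python3 -c "
from h import *
brief();print(move([.555,.0228,.15],87.6))
cap('wrist','w10.png')"
```

```text
t 26.55 tcp [0.5069 0.2797 0.1457] x [ 0.03 -1.    0.  ] y [-0. -0. -1.] z [ 1.     0.028 -0.001] F [ 0.6 -0.4 -4.2] g 0.671 q [ 0.3   0.51  1.45 -0.    1.19  0.27]
[array([25.81, -0.43,  4.09]), array([ 5.0e-02, -8.6e+01, -3.0e-02])]
```

Request:
servo_tool --travel '[[2,0,0],[5,-0.5,0.5],[8,-1,1],[11,-1,1.5],[14,-1,2],[17,-1,3],[20,-1,4],[23,-1,4],[25.8,-1,4],[25.8,-1,4]]' --turn '[[0,-7,0],[0,-14,0],[0,-21,0],[0,-28,0],[0,-35,0],[0,-42,0],[0,-49,0],[0,-56,0],[0,-63,0],[0,-70,0]]'

```text
t: 27.43
tcp_pos: [0.5541, 0.0187, 0.1543]
orientation: [0.699, -0.113, 0.111, -0.698]
wrist_force: [0.1, 0.3, -3.1]
grip_width: 0.67
```

```bash
cat > prof.py <<'E'
# edges of a held thing along tool x: prof.py png top_below_tcp(m, tool y of top plane)
import sys; from h import *
c=robot.capture('wrist') if 0 else None
d=np.load('pics/last.npz'); T=d['T']; fx,fy,cx,cy=d['k']
im=cv2.GaussianBlur(cv2.imread(sys.argv[1],0),(3,3),0).astype(np.float32); ty=float(sys.argv[2])
xs=np.arange(-.08,.08,.0005)
for tz in map(float,sys.argv[3:]):
    P=np.c_[xs,np.full_like(xs,ty),np.full_like(xs,tz/1000)]
    q=(P-T[:3,3])@T[:3,:3]; u=q[:,0]/q[:,2]*fx+cx; v=q[:,1]/q[:,2]*fy+cy
    g=cv2.remap(im,u.astype(np.float32)[None],v.astype(np.float32)[None],cv2.INTER_LINEAR)[0]
    e=np.gradient(cv2.GaussianBlur(g[None],(9,1),0)[0]); k=[i for i in range(4,len(xs)-4) if abs(e[i])==abs(e[i-4:i+5]).max() and abs(e[i])>1.2]
    print(tz,[(round(xs[i]*1000,1),round(float(e[i]),1)) for i in k])
E
python3 prof.py pics/w10.png -.0097 -20 -12 0 12 20
python3 -c "
from h import *
brief();print(move([.555,.0228,.11],87.6))"
```

```text
-20.0 [(np.float64(-71.0), -10.5), (np.float64(-52.0), -6.1), (np.float64(-48.0), 16.8), (np.float64(-44.5), -11.1), (np.float64(-37.5), -12.0), (np.float64(-19.0), 10.3), (np.float64(-8.0), -10.1), (np.float64(10.5), 10.2), (np.float64(21.5), -9.5), (np.float64(29.5), 4.3), (np.float64(40.0), 14.1), (np.float64(51.5), -18.7), (np.float64(58.0), -1.2)]
-12.0 [(np.float64(-71.0), -10.5), (np.float64(-52.0), -5.7), (np.float64(-48.5), 18.2), (np.float64(-38.5), -24.0), (np.float64(-24.0), -1.9), (np.float64(-18.0), 10.5), (np.float64(-9.0), -10.5), (np.float64(12.0), 10.2), (np.float64(15.5), 10.5), (np.float64(20.5), -16.5), (np.float64(41.5), 14.6), (np.float64(52.5), -24.0)]
0.0 [(np.float64(-52.0), -14.7), (np.float64(-48.5), 17.9), (np.float64(-24.5), -15.4), (np.float64(2.0), 9.7), (np.float64(5.0), -9.8), (np.float64(10.0), 12.7), (np.float64(50.5), 2.7), (np.float64(56.0), -26.0), (np.float64(66.5), -1.2)]
12.0 [(np.float64(-52.0), -14.8), (np.float64(-48.5), 18.9), (np.float64(-39.0), -19.7), (np.float64(-22.0), -7.2), (np.float64(-18.0), 10.7), (np.float64(-9.5), -10.6), (np.float64(11.5), 21.7), (np.float64(20.0), -17.1), (np.float64(41.5), 15.0), (np.float64(52.5), -24.8)]
20.0 [(np.float64(-52.0), -15.8), (np.float64(-48.5), 19.6), (np.float64(-37.0), -18.5), (np.float64(-25.0), -2.3), (np.float64(-20.5), 16.8), (np.float64(-16.0), -12.4), (np.float64(-7.5), -10.1), (np.float64(9.5), 19.8), (np.float64(22.5), -15.8), (np.float64(39.5), 14.2), (np.float64(52.0), -25.3)]
t 27.43 tcp [0.5541 0.0187 0.1543] x [ 0.95 -0.31 -0.  ] y [-0. -0. -1.] z [ 0.314  0.949 -0.002] F [ 0.1  0.3 -3.1] g 0.67 q [-0.18  0.45  1.51 -0.    1.18 -1.43]
[array([-0.03,  4.43,  0.43]), array([  0.08, -15.89,  -0.18])]
```

Request:
servo_tool --travel '[[0,1,0.2],[0,2,0.4],[0,3,0.4],[0,3.5,0.4],[0,3.5,0.4],[0,3.5,0.4],[0,3.5,0.4]]' --turn '[[0,-7,0],[0,-14,0],[0,-16,0],[0,-16,0],[0,-16,0],[0,-16,0],[0,-16,0]]'

```text
t: 28.02
tcp_pos: [0.5559, 0.0268, 0.1215]
orientation: [0.707, -0.015, 0.015, -0.707]
wrist_force: [0.1, 0.4, -2.8]
grip_width: 0.674
```

```bash
python3 -c "
from h import *
brief();print(move([.5537,.0228,.022],87.6))"
```

```text
t 28.02 tcp [0.5559 0.0268 0.1215] x [ 1.   -0.04  0.  ] y [ 0. -0. -1.] z [ 0.043  0.999 -0.   ] F [ 0.1  0.4 -2.8] g 0.674 q [-0.16  0.49  1.54 -0.    1.11 -1.69]
[array([-0.21,  9.95, -0.41]), array([ 0.  , -0.06,  0.01])]
```

Request:
servo_tool --travel '[[-0.2,1,-0.4],[-0.2,2,-0.4],[-0.2,3,-0.4],[-0.2,3,-0.4],[-0.2,3,-0.4],[-0.2,3,-0.4]]' --turn '[[0,0,0],[0,0,0],[0,0,0],[0,0,0],[0,0,0],[0,0,0]]'

```text
t: 28.52
tcp_pos: [0.5538, 0.0229, 0.0914]
orientation: [0.707, -0.015, 0.015, -0.707]
wrist_force: [-0.0, -0.7, -2.5]
grip_width: 0.669
```

```bash
cat > pins.py <<'E'
# composite of wrist shot with predicted pins
import sys; from h import *
brief(); s,p,r=st(); P=(p,r); c=cap('wrist',sys.argv[1])
Rn=R.from_euler('z',-2.4,degrees=True); n=np.array([.555,.0228,.012])
pins=np.array([[36,36.5],[36,-36.5],[-36,36.5],[-36,-36.5],[56.5,18],[56.5,-18],[-56.5,18],[-56.5,-18]])/1000
im=cv2.imread('pics/'+sys.argv[1]); im=cv2.resize(im,(1280,800),interpolation=cv2.INTER_CUBIC)
for u in w2pix(c,n+Rn.apply(np.c_[pins,np.full(8,.056)]),P): cv2.circle(im,(int(u[0]*2),int(u[1]*2)),5,(0,255,0),1)
cv2.imwrite('pics/c_'+sys.argv[1],im[200:800,300:980])
E
python3 pins.py w11.png; python3 -c "
from h import *
print(move([.5537,.0228,.022],87.6))"
```

```text
t 28.52 tcp [0.5538 0.0229 0.0914] x [ 1.   -0.04  0.  ] y [ 0. -0. -1.] z [ 0.042  0.999 -0.   ] F [-0.  -0.7 -2.5] g 0.669 q [-0.17  0.52  1.58  0.    1.04 -1.7 ]
[array([-0.03,  6.96, -0.01]), array([0.01, 0.  , 0.04])]
```

View pics/c_w11.png

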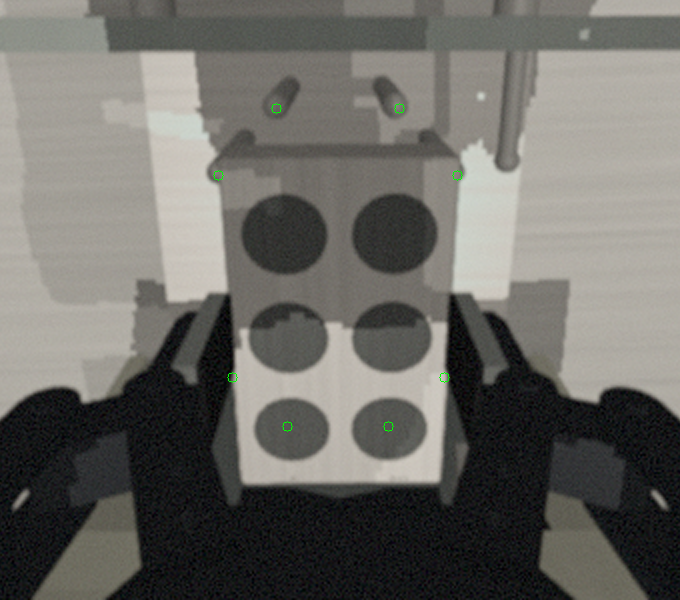

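The predicted pin tops match the real ones, for example (276,108), to within about 1 mm, so I lower the block.

Request:
servo_tool --travel '[[0,1,0],[0,2,0],[0,3,0],[0,4,0],[0,5,0],[0,6,0],[0,6.7,0],[0,7,0],[0,7,0]]' --turn '[[0,0,0],[0,0,0],[0,0,0],[0,0,0],[0,0,0],[0,0,0],[0,0,0],[0,0,0],[0,0,0]]'

```text
t: 29.32
tcp_pos: [0.5538, 0.0229, 0.021]
orientation: [-0.707, 0.015, -0.015, 0.707]
wrist_force: [0.0, -0.1, -2.5]
grip_width: 0.668
```

```bash
python3 -c "
from h import *
brief()"
```

```text
t 29.32 tcp [0.5538 0.0229 0.021 ] x [ 1.   -0.04 -0.  ] y [-0.  0. -1.] z [0.042 0.999 0.   ] F [ 0.  -0.1 -2.5] g 0.668 q [-0.17  0.63  1.62  0.    0.89 -1.7 ]
```

Request:
servo_tool --travel '[[0,0,0],[0,0,0],[0,0,0],[0,0,0],[0,0,0],[0,-2,0],[0,-5,0],[0,-9,0],[0,-13,0],[0,-17,0]]' --turn '[[0,0,0],[0,0,0],[0,0,0],[0,0,0],[0,0,0],[0,0,0],[0,0,0],[0,0,0],[0,0,0],[0,0,0]]' --jaw 7.4

```text
t: 30.15
tcp_pos: [0.5532, 0.023, 0.1934]
orientation: [0.707, -0.015, 0.015, -0.707]
wrist_force: [0.5, 0.1, 0.8]
grip_width: 0.868
```

Request:
servo_tool --travel '[[-1,0,3],[-2,0,7],[-3,0,11],[-4,0,15],[-5,0,19],[-6,0,23],[-7,0,27],[-8,0,31],[-9,0,35],[-9.1,0,39]]' --turn '[[0,7,0],[0,14,0],[0,21,0],[0,28,0],[0,35,0],[0,42,0],[0,49,0],[0,56,0],[0,62,0],[0,62,0]]' --jaw 8.5

```text
t: 30.98
tcp_pos: [0.4795, 0.3957, 0.1917]
orientation: [-0.597, 0.379, -0.379, 0.597]
wrist_force: [1.1, -0.6, -0.2]
grip_width: 0.994
```

Request:
servo_tool --travel '[[0,0,0],[0,0,0],[0,0,0]]' --turn '[[0,0,0],[0,0,0],[0,0,0]]'

```text
t: 31.23
tcp_pos: [0.4806, 0.3936, 0.1911]
orientation: [0.599, -0.377, 0.377, -0.598]
wrist_force: [-0.8, -0.6, -0.4]
grip_width: 0.995
```

```bash
python3 seg.py w12.png .011 .48 .437; cat > grab.py <<'E'
# corners helper: print candidate white components in the rectified image
import sys; from h import *
w=cv2.imread(sys.argv[1]); v=cv2.cvtColor(w,cv2.COLOR_BGR2GRAY); print(v[::25,::25].tolist())
E
python3 grab.py pics/rect_w12.png
```

```text
t 31.28 tcp [0.4809 0.3931 0.1913] x [ 0.43 -0.9   0.  ] y [-0. -0. -1.] z [ 0.902  0.432 -0.   ] F [-0.6 -0.5 -0.6] g 0.997 q [ 0.5   0.56  1.24 -0.    1.34  0.05]
thr 135.0 ctr 0.4798 0.4367 mm 199.5 199.5 long-axis yaw 90.0
[[158, 158, 158, 108, 108, 110, 110, 109, 108, 105, 154, 155, 154, 153, 154, 153], [159, 161, 162, 150, 112, 109, 111, 112, 110, 108, 157, 159, 157, 158, 158, 158], [142, 159, 159, 161, 151, 109, 109, 109, 111, 152, 159, 156, 156, 156, 156, 156], [144, 158, 157, 158, 158, 157, 106, 104, 105, 154, 153, 155, 156, 154, 157, 156], [144, 143, 161, 159, 162, 162, 153, 109, 110, 158, 160, 158, 158, 159, 159, 158], [140, 142, 142, 160, 159, 159, 159, 108, 110, 108, 151, 187, 159, 159, 157, 156], [146, 146, 148, 148, 165, 156, 146, 118, 72, 92, 192, 191, 160, 160, 159, 159], [144, 144, 145, 145, 183, 182, 168, 169, 88, 149, 191, 192, 154, 158, 158, 157], [142, 143, 144, 145, 191, 132, 128, 179, 192, 176, 132, 161, 179, 159, 159, 160], [144, 147, 146, 147, 166, 169, 151, 190, 191, 176, 132, 154, 187, 161, 160, 160], [144, 144, 145, 149, 160, 191, 193, 145, 134, 175, 157, 159, 158, 158, 158, 158], [142, 142, 143, 140, 155, 193, 169, 156, 156, 157, 158, 158, 160, 159, 159, 160], [157, 158, 143, 143, 158, 158, 158, 157, 156, 157, 156, 155, 157, 157, 158, 158], [159, 158, 142, 142, 151, 155, 155, 154, 155, 153, 155, 154, 155, 156, 156, 155], [157, 157, 156, 159, 157, 156, 158, 156, 155, 157, 157, 157, 157, 158, 159, 158], [157, 158, 159, 157, 157, 156, 156, 155, 156, 155, 156, 157, 157, 158, 157, 156]]
```

```bash
cat > fit.py <<'E'
# fit.py rectpng x y yaw [L W]: best rectangle outline in the rectified picture (centre x,y; yaw of long axis guess)
import sys; from h import *
from scipy.ndimage import map_coordinates
x,y,yaw=map(float,sys.argv[2:5]); L,W=map(float,sys.argv[5:7]) if len(sys.argv)>5 else (100,60)
v=cv2.GaussianBlur(cv2.imread(sys.argv[1]),(5,5),0).astype(float).mean(2)
gx=cv2.Sobel(v,cv2.CV_64F,1,0); gy=cv2.Sobel(v,cv2.CV_64F,0,1)  # col=+y, row=+x
t=np.linspace(-.96,.96,80)
P=np.r_[np.c_[t*L/2,0*t+W/2],np.c_[t*L/2,0*t-W/2],np.c_[0*t+L/2,t*W/2],np.c_[0*t-L/2,t*W/2]]
Nn=np.r_[np.tile([0,1],(160,1)),np.tile([1,0],(160,1))]; wt=np.r_[np.ones(160)/L,np.ones(160)/L*1.]
def score(cx,cy,a):
    c,s=np.cos(a),np.sin(a); M=np.array([[c,-s],[s,c]])
    q=P@M.T+[cx,cy]; n=Nn@M.T
    G=map_coordinates(gy,[q[:,0]*2,q[:,1]*2],order=1)*n[:,0]+map_coordinates(gx,[q[:,0]*2,q[:,1]*2],order=1)*n[:,1]
    return np.minimum(abs(G),80).sum()
best=(0,); c0=(100,100,np.radians(yaw))
for (r,st_,ra,sa) in ((14,2,6,1.5),(2,.5,1.5,.5),(.5,.25,.5,.25)):
    best=max((score(c0[0]+i,c0[1]+j,c0[2]+np.radians(k)),c0[0]+i,c0[1]+j,c0[2]+np.radians(k)) for i in np.arange(-r,r+.01,st_) for j in np.arange(-r,r+.01,st_) for k in np.arange(-ra,ra+.01,sa))
    c0=best[1:]
yw=np.degrees(c0[2]); X=[x-.1+c0[0]/1000,y-.1+c0[1]/1000]
print('ctr',np.round(X,4),'yaw',round(yw,2),'score/px',best[0]/320)
im=cv2.imread(sys.argv[1]); B=(np.array([[L/2,W/2],[-L/2,W/2],[-L/2,-W/2],[L/2,-W/2]])@np.array([[np.cos(c0[2]),-np.sin(c0[2])],[np.sin(c0[2]),np.cos(c0[2])]]).T+c0[:2])*2
cv2.polylines(im,[B[:,::-1].round().astype(int)],1,(0,0,255),1); cv2.imwrite(sys.argv[1].replace('.png','_f.png'),im)
for h in sys.argv[7:]:
    print(move([X[0],X[1],float(h)],yw-90))
E
python3 fit.py pics/rect_w12.png .48 .437 114.6 100 60 .06; python3 fit.py pics/rect_w9.png .507 .274 91
```

```text
ctr [0.4792 0.4352] yaw 107.35 score/px 47.39408161596661
[array([-3.88, 13.13,  1.67]), array([0.01, 8.22, 0.02])]
ctr [0.508 0.279] yaw 91.75 score/px 44.93798638677939
```

```bash
python3 fit.py pics/rect_w12.png .48 .437 106 100 60 .06;python3 fit.py pics/rect_w12.png .48 .437 112 100 60; python3 - <<'E'
from h import *
# independent check: lit plate/bench extreme colours -> white mask hull
w=cv2.imread('pics/rect_w12.png'); v=w.mean(2); m=(v>172).astype(np.uint8)*255
m=cv2.morphologyEx(m,cv2.MORPH_CLOSE,np.ones((15,15)))
k=max(cv2.findContours(m,cv2.RETR_EXTERNAL,cv2.CHAIN_APPROX_NONE)[0],key=cv2.contourArea); print(cv2.minAreaRect(k))
E
```

```text
ctr [0.4792 0.4352] yaw 107.25 score/px 47.36909413087119
[array([-3.88, 13.13,  1.67]), array([0.01, 8.32, 0.02])]
ctr [0.4792 0.4352] yaw 107.25 score/px 47.36909413087116
((197.18951416015625, 198.87782287597656), (117.44503784179688, 198.671630859375), 72.8240966796875)
```

Request:
servo_tool --travel '[[-2,2,1],[-3.9,5,1.7],[-3.9,8,1.7],[-3.9,11,1.7],[-3.9,13,1.7],[-3.9,13,1.7],[-3.9,13,1.7],[-3.9,13,1.7]]' --turn '[[0,5,0],[0,8.3,0],[0,8.3,0],[0,8.3,0],[0,8.3,0],[0,8.3,0],[0,8.3,0],[0,8.3,0]]'

```text
t: 31.95
tcp_pos: [0.4803, 0.4364, 0.0634]
orientation: [-0.568, 0.419, -0.42, 0.57]
wrist_force: [-0.0, -0.3, 0.4]
grip_width: 0.996
```

```bash
python3 -c "
from h import *
brief();print(move([.4793,.4353,.0085],17.3))"
```

```text
t 31.95 tcp [0.4803 0.4364 0.0634] x [ 0.3  -0.96 -0.  ] y [ 0.  0. -1.] z [0.955 0.296 0.003] F [-0.  -0.3  0.4] g 0.996 q [ 0.56  0.74  1.28 -0.    1.12  0.26]
[array([ 0.07,  5.49, -0.15]), array([-0.17, -0.06, -0.04])]
```

Request:
servo_tool --travel '[[0.05,2,-0.1],[0.05,4,-0.1],[0.05,5.5,-0.1],[0.05,5.5,-0.1],[0.05,5.5,-0.1]]' --turn '[[0,0,0],[0,0,0],[0,0,0],[0,0,0],[0,0,0]]'

```text
t: 32.37
tcp_pos: [0.479, 0.4359, 0.0078]
orientation: [-0.569, 0.419, -0.419, 0.57]
wrist_force: [0.5, 0.3, 0.9]
grip_width: 0.997
```

Request:
servo_tool --travel '[[0,0,0],[0,0,0],[0,0,0],[0,0,0],[0,0,0],[0,0,0],[0,0,0]]' --turn '[[0,0,0],[0,0,0],[0,0,0],[0,0,0],[0,0,0],[0,0,0],[0,0,0]]' --jaw 4 --squeeze 45

```text
t: 32.95
tcp_pos: [0.4789, 0.4365, 0.0095]
orientation: [-0.569, 0.419, -0.419, 0.571]
wrist_force: [-4.9, -2.5, 16.5]
grip_width: 0.471
```

```bash
python3 -c "
from h import *
brief()"
```

```text
t 32.95 tcp [0.4789 0.4365 0.0095] x [ 0.3  -0.95 -0.  ] y [ 0.  0. -1.] z [0.955 0.298 0.003] F [-4.9 -2.5 16.5] g 0.471 q [0.56 0.81 1.31 0.   1.02 0.26]
```

Request:
servo_tool --travel '[[0,-1,0],[0,-3,0],[0,-6,0],[0,-9,0],[0,-12,0],[0,-15,0],[0,-15,0],[0,-15,0],[0,-15,0]]' --turn '[[0,0,0],[0,0,0],[0,0,0],[0,0,0],[0,0,0],[0,0,0],[0,0,0],[0,0,0],[0,0,0]]'

```text
t: 33.7
tcp_pos: [0.478, 0.4356, 0.1558]
orientation: [0.57, -0.419, 0.419, -0.569]
wrist_force: [0.3, -0.5, -0.9]
grip_width: 0.467
```

```bash
cat > held.py <<'E'
# held.py png ty L : fit 100x60 outline of held thing in the tool plane y=ty (top face). prints offset along tool x,z and twist
import sys; from h import *
from scipy.ndimage import map_coordinates
c=cap('wrist',sys.argv[1]); brief(); T=np.array(c['tool_from_camera']); ty=float(sys.argv[2])
N=400; g=np.array([[-.1,ty,-.1],[.1,ty,-.1],[.1,ty,.1],[-.1,ty,.1]]); q=(g-T[:3,3])@T[:3,:3]
uv=np.c_[q[:,0]/q[:,2]*c['fx']+c['cx'],q[:,1]/q[:,2]*c['fy']+c['cy']]
H=cv2.getPerspectiveTransform(uv.astype(np.float32),np.float32([[0,0],[0,N],[N,N],[N,0]]))
w=cv2.warpPerspective(cv2.cvtColor(np.array(c['pixels']),cv2.COLOR_RGB2BGR),H,(N,N)); cv2.imwrite('pics/held_'+sys.argv[1],w)
v=cv2.GaussianBlur(w,(5,5),0).astype(float).mean(2); gr=cv2.Sobel(v,cv2.CV_64F,0,1)
for z in (-20,-10,0,10,20):
    col=gr[:,2*(100+z)-8:2*(100+z)+9].mean(1)
    print(z,[(i/2-100,round(col[i])) for i in range(80,330) if abs(col[i])==abs(col[max(0,i-6):i+7]).max() and abs(col[i])>25])
E
python3 held.py w13.png 0; python3 -c "
from h import *
print(move([.555,.0228,.16],87.6))"
```

```text
t 33.75 tcp [0.4778 0.4355 0.1552] x [ 0.3  -0.95  0.  ] y [-0. -0. -1.] z [ 0.955  0.297 -0.002] F [-0.4  1.1 -0.3] g 0.466 q [0.56 0.64 1.19 0.   1.31 0.26]
-20 [(-52.0, 98), (-9.0, -86), (61.5, -229)]
-10 [(-57.0, 80), (-53.5, -80), (-49.5, 116), (-39.0, -102), (-31.5, -85), (-27.5, 85), (-24.0, -88), (-20.0, 88), (29.5, 26), (63.5, -179)]
0 [(-57.0, 86), (-49.5, 106), (-39.0, -109), (-34.5, 101), (-24.0, -101), (-20.0, 100)]
10 [(-57.0, 79), (-53.5, -79), (-46.5, -82), (-39.0, -83), (-31.5, -89), (-27.5, 84), (-24.0, -90), (-20.0, 90), (-16.0, -81), (63.0, -180)]
20 [(-9.0, -107), (18.5, 27), (62.0, -228)]
[array([41.7 , -0.45, -4.9 ]), array([ 1.20e-01, -7.03e+01, -4.00e-02])]
```

Request:
servo_tool --travel '[[0,-1.5,0],[0,-3,0],[0,-3,0],[0,-3,0],[0,-3,0],[0,-3,0]]' --turn '[[0,0,0],[0,0,0],[0,0,0],[0,0,0],[0,0,0],[0,0,0]]' --jaw 8.5

```text
t: 34.25
tcp_pos: [0.4778, 0.4355, 0.1847]
orientation: [0.57, -0.419, 0.419, -0.569]
wrist_force: [-0.3, -0.5, -0.8]
grip_width: 0.995
```

```bash
python3 seg.py w14.png .011 .48 .437 >/dev/null; python3 fit.py pics/rect_w14.png .48 .437 107 100 60 -.002; python3 - <<'E'
from h import *
brief()
w=cv2.imread('pics/rect_w14.png'); v=w.mean(2); m=(v>172).astype(np.uint8)*255
m=cv2.morphologyEx(m,cv2.MORPH_CLOSE,np.ones((15,15)))
k=max(cv2.findContours(m,cv2.RETR_EXTERNAL,cv2.CHAIN_APPROX_NONE)[0],key=cv2.contourArea); print(cv2.minAreaRect(k))
c=cap('wrist')
for n in ('plate1',): print(n,[(np.round(d['at'],3),round(d['p'],2)) for d in robot.recognise(n,c)])
E
```

```text
ctr [0.48  0.436] yaw 107.25 score/px 47.44680649176909
[array([1.00e-02, 1.87e+01, 2.50e-01]), array([0.12, 0.05, 0.03])]
t 34.3 tcp [0.4779 0.4356 0.185 ] x [ 0.3  -0.95  0.  ] y [-0. -0. -1.] z [ 0.955  0.297 -0.002] F [ 0.1  0.  -0.5] g 0.996 q [0.56 0.62 1.15 0.   1.37 0.26]
((199.3079833984375, 200.29757690429688), (117.54609680175781, 194.74549865722656), 73.0724868774414)
plate1 [(array([0.348, 0.282, 0.012]), 0.96), (array([0.478, 0.441, 0.017]), 0.55)]
```

Request:
servo_tool --travel '[[0,3,0.2],[0,6,0.2],[0,9,0.2],[0,12,0.2],[0,14,0.2],[0,14,0.2],[0,14,0.2]]' --turn '[[0,0,0],[0,0,0],[0,0,0],[0,0,0],[0,0,0],[0,0,0],[0,0,0]]'

```text
t: 34.98
tcp_pos: [0.48, 0.4363, 0.046]
orientation: [0.57, -0.419, 0.419, -0.569]
wrist_force: [0.3, 0.2, 1.4]
grip_width: 0.993
```

```bash
python3 -c "
from h import *
brief();print(move([.48,.436,-.002],17.3))"
```

```text
t 34.98 tcp [0.48   0.4363 0.046 ] x [ 0.3  -0.95  0.  ] y [-0. -0. -1.] z [ 0.955  0.297 -0.001] F [0.3 0.2 1.4] g 0.993 q [0.56 0.76 1.29 0.   1.09 0.26]
[array([0.02, 4.8 , 0.  ]), array([ 0.08, -0.  ,  0.02])]
```

Request:
servo_tool --travel '[[0,1.5,0],[0,3,0],[0,4.2,0],[0,4.7,0],[0,4.7,0],[0,4.7,0]]' --turn '[[0,0,0],[0,0,0],[0,0,0],[0,0,0],[0,0,0],[0,0,0]]'

```text
t: 35.48
tcp_pos: [0.4806, 0.4367, 0.0003]
orientation: [-0.569, 0.419, -0.419, 0.57]
wrist_force: [0.3, 0.1, 0.8]
grip_width: 0.994
```

Request:
servo_tool --travel '[[0,0,0],[0,0,0],[0,0,0],[0,0,0],[0,0,0],[0,0,0],[0,0,0]]' --turn '[[0,0,0],[0,0,0],[0,0,0],[0,0,0],[0,0,0],[0,0,0],[0,0,0]]' --jaw 4 --squeeze 45

```text
t: 36.07
tcp_pos: [0.4807, 0.4368, 0.0006]
orientation: [-0.569, 0.419, -0.419, 0.57]
wrist_force: [-1.0, 0.0, 6.0]
grip_width: 0.682
```

```bash
python3 -c "
from h import *
brief()"
```

```text
t 36.07 tcp [0.4807 0.4368 0.0006] x [ 0.3  -0.95 -0.  ] y [ 0.  0. -1.] z [0.955 0.297 0.002] F [-1.  0.  6.] g 0.682 q [0.56 0.82 1.31 0.   1.01 0.26]
```

Request:
servo_tool --travel '[[0,-1,0],[0,-3,0],[0,-6,0],[0,-9,0],[0,-12,0],[0,-15,0],[0,-15,0],[0,-15,0],[0,-15,0]]' --turn '[[0,0,0],[0,0,0],[0,0,0],[0,0,0],[0,0,0],[0,0,0],[0,0,0],[0,0,0],[0,0,0]]'

```text
t: 36.82
tcp_pos: [0.4798, 0.4361, 0.1487]
orientation: [0.57, -0.419, 0.419, -0.569]
wrist_force: [0.4, 1.1, -0.8]
grip_width: 0.687
```

```bash
python3 held.py w15.png -.0104; python3 -c "
from h import *
print(move([.555,.0228,.16],87.6))"
```

```text
t 36.87 tcp [0.4796 0.436  0.1481] x [ 0.3  -0.95  0.  ] y [-0. -0. -1.] z [ 0.955  0.297 -0.002] F [ 0.9  0.4 -1.2] g 0.682 q [0.56 0.65 1.2  0.   1.3  0.26]
-20 [(-49.5, 89), (-42.0, -92), (-32.0, 92), (-27.0, -104), (-17.0, 73), (-12.5, -77), (-2.5, 70), (2.5, -73), (12.5, 68), (18.0, -43), (27.5, 96), (32.5, -99), (42.5, 87), (51.5, -250)]
-10 [(-50.0, 122), (-42.0, -104), (-32.0, 100), (-27.0, -123), (-17.0, 80), (-12.5, -83), (-2.5, 76), (2.5, -81), (13.0, 144), (17.5, -111), (27.5, 110), (32.5, -115), (42.5, 106), (52.5, -192)]
0 [(-49.5, 189), (-40.5, -81), (-34.5, 36), (-30.5, -28), (-25.5, -81), (-19.0, 39), (-10.5, -39), (-4.0, 39), (5.0, 51), (11.0, 50), (19.0, -51), (26.0, 46), (33.5, -52), (41.0, 45), (48.5, -45), (54.5, -221)]
10 [(-49.5, 191), (-42.0, -80), (-32.0, 84), (-27.5, -133), (-17.0, 72), (-12.5, -69), (-2.0, 66), (2.5, -70), (7.0, 72), (12.5, 93), (17.5, -93), (27.5, 93), (32.5, -92), (42.5, 87), (52.5, -193)]
20 [(-49.5, 191), (-42.0, -91), (-32.0, 91), (-27.0, -114), (-21.0, -60), (-17.0, 84), (-12.0, -100), (-2.0, 79), (2.5, -83), (12.5, 107), (17.5, -120), (27.5, 111), (32.5, -120), (42.5, 104), (51.5, -245)]
[array([41.7 , -1.15, -5.09]), array([ 1.40e-01, -7.03e+01, -5.00e-02])]
```

Request:
servo_tool --travel '[[3,-0.5,0],[7,-1,-0.5],[11,-1.2,-1],[15,-1.2,-1.5],[19,-1.2,-2],[23,-1.2,-3],[27,-1.2,-4],[31,-1.2,-5],[35,-1.2,-5],[38,-1.2,-5]]' --turn '[[0,-7,0],[0,-14,0],[0,-21,0],[0,-28,0],[0,-35,0],[0,-42,0],[0,-49,0],[0,-56,0],[0,-63,0],[0,-70,0]]'

```text
t: 37.7
tcp_pos: [0.5428, 0.064, 0.1603]
orientation: [-0.706, 0.035, -0.033, 0.706]
wrist_force: [-0.0, -0.5, -0.1]
grip_width: 0.686
```

Request:
servo_tool --travel '[[0,0,0],[0,0,0],[0,0,0]]' --turn '[[0,0,0],[0,0,0],[0,0,0]]'

```text
t: 37.95
tcp_pos: [0.543, 0.0661, 0.1604]
orientation: [-0.706, 0.037, -0.036, 0.706]
wrist_force: [0.0, -0.3, -0.9]
grip_width: 0.681
```

```bash
python3 -c "
from h import *
brief();print(move([.5545,.0228,.09],87.6))"
```

```text
t 37.95 tcp [0.543  0.0661 0.1604] x [ 0.99 -0.1  -0.  ] y [-0.  0. -1.] z [0.104 0.995 0.   ] F [ 0.  -0.3 -0.9] g 0.681 q [-0.09  0.43  1.53  0.    1.19 -1.56]
[array([ 1.61,  7.04, -4.19]), array([-0.02, -3.56, -0.12])]
```

Request:
servo_tool --travel '[[0.8,0,-2],[1.6,1,-4.2],[1.6,3,-4.2],[1.6,5,-4.2],[1.6,7,-4.2],[1.6,7,-4.2],[1.6,7,-4.2],[1.6,7,-4.2]]' --turn '[[0,-2,0],[0,-3.6,0],[0,-3.6,0],[0,-3.6,0],[0,-3.6,0],[0,-3.6,0],[0,-3.6,0],[0,-3.6,0]]'

```text
t: 38.62
tcp_pos: [0.5556, 0.0231, 0.0924]
orientation: [0.707, -0.013, 0.014, -0.707]
wrist_force: [0.4, 0.1, -0.1]
grip_width: 0.678
```

```bash
python3 -c "
from h import *
brief();print(move([.5545,.0228,.0315],87.6))"
```

```text
t 38.62 tcp [0.5556 0.0231 0.0924] x [ 1.   -0.04  0.  ] y [ 0. -0. -1.] z [ 0.039  0.999 -0.   ] F [ 0.4  0.1 -0.1] g 0.678 q [-0.17  0.52  1.57  0.    1.04 -1.7 ]
[array([-0.12,  6.09, -0.03]), array([0.01, 0.18, 0.07])]
```

Request:
servo_tool --travel '[[-0.1,0.5,0],[-0.1,1,0],[-0.1,2,0],[-0.1,3,0],[-0.1,4,0],[-0.1,5,0],[-0.1,5.6,0],[-0.1,6.1,0],[-0.1,6.1,0]]' --turn '[[0,0.2,0],[0,0.2,0],[0,0.2,0],[0,0.2,0],[0,0.2,0],[0,0.2,0],[0,0.2,0],[0,0.2,0],[0,0.2,0]]'

```text
t: 39.37
tcp_pos: [0.5551, 0.0222, 0.0306]
orientation: [0.707, -0.015, 0.016, -0.707]
wrist_force: [-0.5, 0.4, -0.2]
grip_width: 0.684
```

```bash
python3 -c "
from h import *
brief()"
```

```text
t 39.37 tcp [0.5551 0.0222 0.0306] x [ 1.   -0.04  0.  ] y [ 0. -0. -1.] z [ 0.043  0.999 -0.   ] F [-0.5  0.4 -0.2] g 0.684 q [-0.17  0.61  1.62  0.    0.91 -1.7 ]
```

Request:
servo_tool --travel '[[0,0,0],[0,0,0],[0,0,0],[0,0,0],[0,0,0],[0,-2,0],[0,-5,0],[0,-9,0],[0,-13,0],[0,-16,0]]' --turn '[[0,0,0],[0,0,0],[0,0,0],[0,0,0],[0,0,0],[0,0,0],[0,0,0],[0,0,0],[0,0,0],[0,0,0]]' --jaw 7.4

```text
t: 40.2
tcp_pos: [0.5545, 0.0223, 0.1937]
orientation: [0.707, -0.014, 0.016, -0.707]
wrist_force: [0.3, -0.1, 0.5]
grip_width: 0.869
```

Request:
servo_tool --travel '[[-1,0,0],[-2,0,0],[-2,0,0],[-2,0,0]]' --turn '[[0,0,0],[0,0,0],[0,0,0],[0,0,0]]'

```text
t: 40.53
tcp_pos: [0.5342, 0.0232, 0.1903]
orientation: [-0.707, 0.015, -0.015, 0.707]
wrist_force: [-0.8, -0.1, -0.1]
grip_width: 0.869
```

```bash
python3 seg.py w16.png .041 .555 .0228 | head -1; python3 fit.py pics/rect_w16.png .555 .0228 -2.4; python3 - <<'E'
from h import *
print(move([.42,-.25,.2],0))
c=cap('top')
for n in ('plate1','cover','rod'): print(n,[(np.round(d['at'],3),round(d['p'],2)) for d in robot.recognise(n,c)])
E
```

```text
t 40.58 tcp [0.5345 0.0231 0.1902] x [ 1.   -0.04 -0.  ] y [-0. -0. -1.] z [ 0.043  0.999 -0.   ] F [0.3 0.2 0.2] g 0.868 q [-0.18  0.37  1.53 -0.    1.24 -1.7 ]
ctr [0.5552 0.0233] yaw -3.15 score/px 55.11297844730154
[array([-10.26,  -0.98, -27.78]), array([ 0.  , 87.53, -0.  ])]
plate1 [(array([0.358, 0.279, 0.009]), 0.64), (array([ 0.269, -0.351,  0.133]), 0.19)]
cover []
rod [(array([ 0.588, -0.264,  0.144]), 0.61), (array([0.286, 0.398, 0.107]), 0.19)]
```

Request:
servo_tool --travel '[[-2,0,-2],[-4,0,-5],[-6,0,-8],[-8,0,-11],[-10,0,-14],[-10.3,0,-17],[-10.3,0,-20],[-10.3,0,-23],[-10.3,0,-26],[-10.3,0,-27.8]]' --turn '[[0,7,0],[0,14,0],[0,21,0],[0,28,0],[0,35,0],[0,42,0],[0,49,0],[0,56,0],[0,63,0],[0,70,0]]' --jaw 6

```text
t: 41.62
tcp_pos: [0.4191, -0.2529, 0.1902]
orientation: [0.569, -0.42, 0.42, -0.569]
wrist_force: [0.2, 0.1, -0.5]
grip_width: 0.702
```

Request:
servo_tool --travel '[[0,0,0],[0,0,0],[0,0,0],[0,0,0],[0,0,0]]' --turn '[[0,7,0],[0,14,0],[0,17.5,0],[0,17.5,0],[0,17.5,0]]'

```text
t: 42.03
tcp_pos: [0.4194, -0.2502, 0.1902]
orientation: [-0.501, 0.499, -0.499, 0.501]
wrist_force: [-0.6, 0.2, -0.2]
grip_width: 0.704
```

```bash
python3 seg.py w17.png .01 .422 -.25 dark; python3 fit.py pics/rect_w17.png .422 -.25 90; python3 - <<'E'
from h import *
c=cap('wrist')
for n in ('cover','rod'): print(n,[(np.round(d['at'],3),round(d['p'],2)) for d in robot.recognise(n,c)])
E
```

```text
t 42.08 tcp [ 0.4194 -0.2502  0.1902] x [ 0. -1. -0.] y [-0.  0. -1.] z [ 1.     0.003 -0.   ] F [ 0.3 -0.5 -0.7] g 0.707 q [-0.78  0.27  1.67 -0.    1.2  -0.78]
thr 134.0 ctr 0.3885 -0.2293 mm 145.5 133.0 long-axis yaw 90.0
ctr [ 0.4245 -0.252 ] yaw 90.0 score/px 76.54221255274263
cover [(array([ 0.419, -0.245,  0.006]), 0.64)]
rod [(array([ 0.586, -0.267,  0.143]), 0.6)]
```

```bash
python3 seg.py w18.png .028 .4245 -.252 dark >/dev/null; python3 fit.py pics/rect_w18.png .4245 -.252 90 60 16; python3 - <<'E'
from h import *
w=cv2.imread('pics/rect_w17.png').mean(2); print(w[200,80:330:10].round().tolist()); print(w[110:290:8,200].round().tolist())
w=cv2.imread('pics/rect_w18.png').mean(2); print(w[200,100:310:10].round().tolist()); print(w[160:240:4,200].round().tolist())
E
```

```text
ctr [ 0.425  -0.2515] yaw 90.0 score/px 56.715565400843886
[163.0, 163.0, 93.0, 89.0, 84.0, 30.0, 37.0, 35.0, 35.0, 38.0, 36.0, 38.0, 37.0, 42.0, 46.0, 47.0, 49.0, 27.0, 100.0, 104.0, 102.0, 93.0, 183.0, 185.0, 184.0]
[167.0, 165.0, 168.0, 168.0, 163.0, 90.0, 90.0, 93.0, 92.0, 81.0, 37.0, 36.0, 43.0, 53.0, 64.0, 104.0, 105.0, 107.0, 105.0, 112.0, 183.0, 186.0, 184.0]
[162.0, 160.0, 90.0, 92.0, 63.0, 39.0, 37.0, 33.0, 37.0, 39.0, 41.0, 38.0, 45.0, 52.0, 48.0, 54.0, 28.0, 102.0, 105.0, 105.0, 90.0]
[92.0, 92.0, 92.0, 94.0, 85.0, 61.0, 42.0, 34.0, 35.0, 37.0, 41.0, 43.0, 45.0, 48.0, 60.0, 91.0, 102.0, 106.0, 104.0, 107.0]
```

Request:
servo_tool --travel '[[0.1,3,0.5],[0.1,6,0.5],[0.1,9,0.5],[0.1,12,0.5],[0.1,14,0.5],[0.1,14,0.5],[0.1,14,0.5]]' --turn '[[0,0,0],[0,0,0],[0,0,0],[0,0,0],[0,0,0],[0,0,0],[0,0,0]]'

```text
t: 42.87
tcp_pos: [0.4243, -0.251, 0.0503]
orientation: [0.5, -0.5, 0.499, -0.5]
wrist_force: [0.1, 0.4, 0.7]
grip_width: 0.701
```

```bash
python3 -c "
from h import *
brief();print(move([.4248,-.2518,.0125],0))"
```

```text
t 42.87 tcp [ 0.4243 -0.251   0.0503] x [ 0. -1. -0.] y [-0.  0. -1.] z [ 1.     0.001 -0.001] F [0.1 0.4 0.7] g 0.701 q [-0.77  0.47  1.8   0.    0.87 -0.77]
[array([0.08, 3.78, 0.05]), array([ 0.05,  0.06, -0.05])]
```

Request:
servo_tool --travel '[[0.1,1.5,0.05],[0.1,2.8,0.05],[0.1,3.7,0.05],[0.1,3.7,0.05],[0.1,3.7,0.05]]' --turn '[[0,0,0],[0,0,0],[0,0,0],[0,0,0],[0,0,0]]'

```text
t: 43.28
tcp_pos: [0.4253, -0.2525, 0.0142]
orientation: [0.5, -0.499, 0.5, -0.5]
wrist_force: [0.0, -0.1, 0.9]
grip_width: 0.702
```

Request:
servo_tool --travel '[[0,0,0],[0,0,0],[0,0,0],[0,0,0],[0,0,0],[0,0,0],[0,0,0],[0,0,0]]' --turn '[[0,0,0],[0,0,0],[0,0,0],[0,0,0],[0,0,0],[0,0,0],[0,0,0],[0,0,0]]' --jaw 0.5 --squeeze 80

```text
t: 43.95
tcp_pos: [0.4251, -0.2523, 0.0141]
orientation: [0.5, -0.499, 0.5, -0.5]
wrist_force: [-1.0, 0.7, 6.9]
grip_width: 0.162
```

Request:
servo_tool --travel '[[0,-1,0],[0,-3,0],[0,-6,0],[0,-9,0],[0,-12,0],[0,-14,0],[0,-14,0],[0,-14,0]]' --turn '[[0,0,0],[0,0,0],[0,0,0],[0,0,0],[0,0,0],[0,0,0],[0,0,0],[0,0,0]]'

```text
t: 44.62
tcp_pos: [0.4249, -0.2521, 0.1541]
orientation: [0.5, -0.499, 0.5, -0.5]
wrist_force: [-0.2, 0.3, -3.4]
grip_width: 0.163
```

```bash
python3 held.py w19.png .003;python3 -c "
from h import *
print(move([.555,.0228,.16],87.6))"
```

```text
t 44.67 tcp [ 0.4245 -0.2517  0.1528] x [ 0. -1. -0.] y [-0.  0. -1.] z [ 1.     0.001 -0.001] F [-0.1  0.3 -3. ] g 0.157 q [-0.77  0.32  1.7  -0.    1.12 -0.77]
-20 [(-50.5, -141), (-2.5, -33), (15.5, -43)]
-10 [(-50.5, -152), (-8.5, 31), (19.5, -33), (43.5, 64), (48.5, 150), (58.0, -176)]
0 [(-50.5, -267), (-29.0, -116), (-15.0, -28), (24.5, 26), (43.5, 105), (48.5, 121), (55.0, -120)]
10 [(-50.5, -269), (-28.0, -25), (-18.5, -63), (-8.5, 38), (20.0, -36), (43.5, 52), (48.5, 56), (55.0, -84)]
20 [(-50.5, -289), (-20.5, -94), (-2.5, -35), (15.0, -29)]
[array([-27.45,  -0.71,  13.07]), array([ 0.000e+00, -8.756e+01, -6.000e-02])]
```

Request:
servo_tool --travel '[[-3,-1,0],[-7,-1.5,0],[-11,-1.5,0],[-15,-1.5,1],[-19,-1.5,3],[-22,-1.5,5],[-25,-1.5,7],[-27,-1.5,9],[-27.4,-1.5,11],[-27.4,-1.5,13]]' --turn '[[0,-6,0],[0,-12,0],[0,-19,0],[0,-26,0],[0,-33,0],[0,-40,0],[0,-47,0],[0,-54,0],[0,-61,0],[0,-68,0]]'

```text
t: 45.5
tcp_pos: [0.5547, 0.024, 0.1664]
orientation: [-0.695, 0.133, -0.13, 0.695]
wrist_force: [0.2, 0.6, -2.4]
grip_width: 0.158
```

Request:
servo_tool --travel '[[0,0,0],[0,0,0],[0,0,0]]' --turn '[[0,-7,0],[0,-14,0],[0,-19,0]]'

```text
t: 45.75
tcp_pos: [0.554, 0.0222, 0.1661]
orientation: [-0.707, 0.017, -0.015, 0.707]
wrist_force: [-0.4, 0.2, -2.2]
grip_width: 0.162
```

```bash
python3 -c "
from h import *
brief();print(move([.5557,.0228,.1],87.6))"
```

```text
t 45.75 tcp [0.554  0.0222 0.1661] x [ 1.   -0.05 -0.  ] y [-0.  0. -1.] z [0.045 0.999 0.   ] F [-0.4  0.2 -2.2] g 0.162 q [-0.17  0.44  1.5  -0.    1.21 -1.7 ]
[array([0.19, 6.61, 0.07]), array([-0.03, -0.2 , -0.23])]
```

Request:
servo_tool --travel '[[0.15,1,0.05],[0.15,3,0.05],[0.15,5,0.05],[0.15,6.6,0.05],[0.15,6.6,0.05],[0.15,6.6,0.05],[0.15,6.6,0.05]]' --turn '[[0,0,0],[0,0,0],[0,0,0],[0,0,0],[0,0,0],[0,0,0],[0,0,0]]'

```text
t: 46.33
tcp_pos: [0.5564, 0.0223, 0.1025]
orientation: [0.707, -0.019, 0.019, -0.707]
wrist_force: [0.4, -0.4, -1.5]
grip_width: 0.159
```

```bash
python3 -c "
from h import *
brief();print(move([.5557,.0228,.0555],87.6))";python3 held.py w20.png .0041
```

```text
t 46.33 tcp [0.5564 0.0223 0.1025] x [ 1.   -0.05  0.  ] y [ 0. -0. -1.] z [ 0.053  0.999 -0.   ] F [ 0.4 -0.4 -1.5] g 0.159 q [-0.17  0.51  1.56  0.    1.07 -1.69]
[array([-0.08,  4.7 ,  0.04]), array([ 0.  , -0.64,  0.02])]
t 46.38 tcp [0.5566 0.0223 0.103 ] x [ 1.   -0.05  0.  ] y [ 0. -0. -1.] z [ 0.053  0.999 -0.   ] F [ 0.7 -0.2 -1.6] g 0.162 q [-0.17  0.51  1.56 -0.    1.07 -1.69]
-20 [(-59.5, 46), (-50.5, -99), (-9.0, 33), (-1.5, -40), (15.5, -36)]
-10 [(-59.5, 85), (-50.5, -112), (-8.0, 35), (20.5, -33), (43.5, 46), (49.5, -30)]
0 [(-59.5, 74), (-50.5, -112), (-28.0, -80), (9.5, 51), (44.5, 89), (49.5, -27)]
10 [(-59.5, 117), (-50.5, -113), (-8.0, 31), (21.0, -32), (44.5, 50), (49.5, -37)]
20 [(-59.5, 60), (-51.0, -107), (-1.5, -30), (16.0, -37)]
```

Request:
servo_tool --travel '[[-0.1,0.5,0.04],[-0.1,1,0.04],[-0.1,2,0.04],[-0.1,3,0.04],[-0.1,3.8,0.04],[-0.1,4.3,0.04],[-0.1,4.7,0.04],[-0.1,4.7,0.04]]' --turn '[[0,-0.6,0],[0,-0.6,0],[0,-0.6,0],[0,-0.6,0],[0,-0.6,0],[0,-0.6,0],[0,-0.6,0],[0,-0.6,0]]'

```text
t: 47.05
tcp_pos: [0.5558, 0.0228, 0.0554]
orientation: [0.707, -0.014, 0.015, -0.707]
wrist_force: [0.4, -0.1, -2.2]
grip_width: 0.161
```

```bash
python3 -c "
from h import *
brief()"
```

```text
t 47.05 tcp [0.5558 0.0228 0.0554] x [ 1.   -0.04  0.  ] y [ 0. -0. -1.] z [ 0.041  0.999 -0.   ] F [ 0.4 -0.1 -2.2] g 0.161 q [-0.17  0.58  1.6   0.    0.96 -1.7 ]
```

Request:
servo_tool --travel '[[0,0,0],[0,0,0],[0,0,0],[0,0,0],[0,0,0],[0,-2,0],[0,-5,0],[0,-9,0],[0,-13,0],[0,-13,0]]' --turn '[[0,0,0],[0,0,0],[0,0,0],[0,0,0],[0,0,0],[0,0,0],[0,0,0],[0,0,0],[0,0,0],[0,0,0]]' --jaw 4

```text
t: 47.88
tcp_pos: [0.5581, 0.0225, 0.1931]
orientation: [0.708, -0.01, 0.019, -0.706]
wrist_force: [0.8, -0.3, 0.4]
grip_width: 0.465
```

Request:
servo_tool --travel '[[-3,0,0],[-6,0,0],[-9,0,0],[-12,0,0],[-15,0,0],[-16,0,0],[-16,0,0],[-16,0,0],[-16,0,0]]' --turn '[[0,0,0],[0,0,0],[0,0,0],[0,0,0],[0,0,0],[0,0,0],[0,0,0],[0,0,0],[0,0,0]]' --jaw 0

```text
t: 48.63
tcp_pos: [0.3963, 0.0293, 0.1854]
orientation: [0.707, -0.014, 0.015, -0.707]
wrist_force: [-0.4, -0.6, 1.1]
grip_width: -0.002
```

```bash
python3 seg.py w21.png .051 .555 .0228 dark; python3 fit.py pics/rect_w21.png .555 .0228 -2.4; python3 - <<'E'
from h import *
s,p,r=st(); P=(p,r)
print(move([.395,.0295,.055],87.6))
c=cap('wrist','w22.png')
for n in ('cover','tray_handle','plate1','block'): print(n,[(np.round(d['at'],3),round(d['p'],2)) for d in robot.recognise(n,c)])
Rn=R.from_euler('z',-2.4,degrees=True); n=np.array([.555,.0228,0])
im=cv2.resize(cv2.imread('pics/w22.png'),(1280,800),interpolation=cv2.INTER_CUBIC)
def dr(X,Y,z,col):
    B=n+Rn.apply(np.array([[X,Y,z],[-X,Y,z],[-X,-Y,z],[X,-Y,z]])); cv2.polylines(im,[(w2pix(c,B,P)*2).round().astype(int)],1,col,1)
dr(.05,.03,.051,(0,0,255)); dr(.0525,.0325,.068,(0,255,0))
u=w2pix(c,n+Rn.apply([[-.118,0,.07]]),P)[0]*2; cv2.circle(im,(int(u[0]),int(u[1])),5,(255,0,255),2)
cv2.imwrite('pics/c_w22.png',im[:600,260:1060])
E
```

```text
t 48.68 tcp [0.3963 0.0293 0.1853] x [ 1.   -0.04  0.  ] y [ 0. -0. -1.] z [ 0.041  0.999 -0.   ] F [-0.   0.1  0.3] g -0.003 q [-0.22  0.08  1.92  0.    1.15 -1.75]
thr 83.0 ctr 0.5548 0.0226 mm 199.5 199.5 long-axis yaw 90.0
ctr [0.5508 0.0333] yaw -4.15 score/px 12.433297550553851
[array([-0.13, 13.03,  0.02]), array([0.  , 0.03, 0.02])]
cover [(array([ 0.447, -0.36 ,  0.007]), 0.67), (array([0.561, 0.029, 0.066]), 0.63), (array([0.471, 0.021, 0.075]), 0.15)]
tray_handle []
plate1 [(array([0.36 , 0.272, 0.01 ]), 0.68)]
block []
```

View pics/c_w22.png

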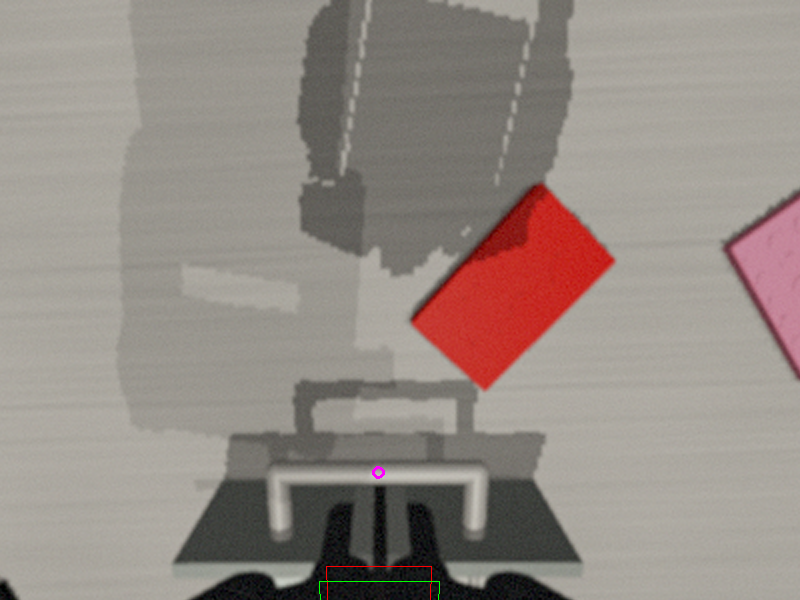

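Request:
servo_tool --travel '[[3,-2,0],[6,-4,0],[9,-6,0],[9,-6,0],[9,-6,0],[9,-6,0]]' --turn '[[0,0,0],[0,0,0],[0,0,0],[0,0,0],[0,0,0],[0,0,0]]' --jaw 8.5

```text
t: 49.43
tcp_pos: [0.4846, 0.0259, 0.2444]
orientation: [-0.707, 0.015, -0.014, 0.707]
wrist_force: [-0.6, -0.2, -0.1]
grip_width: 0.846
```

```bash
python3 seg.py w23.png .051 .555 .0228 dark; python3 fit.py pics/rect_w23.png .555 .0228 -2.4;python3 seg.py w24.png .069 .555 .0228 dark |tail -0; python3 fit.py pics/rect_w24.png .555 .0228 -2.4 60 16; python3 - <<'E'
from h import *
for v in ('wrist','top','scene'):
    c=cap(v,'f_%s.png'%v)
    for n in ('cover','plate1','rod','dish'): print(v,n,[(np.round(d['at'],3),round(d['p'],2)) for d in robot.recognise(n,c)])
print(move([.395,.0295,.14],87.6))
E
```

```text
t 49.48 tcp [0.4843 0.0259 0.2444] x [ 1.   -0.04 -0.  ] y [-0.  0. -1.] z [0.041 0.999 0.   ] F [ 0.  -0.6 -0.8] g 0.926 q [-0.19  0.22  1.59 -0.    1.34 -1.72]
thr 126.0 ctr 0.5733 0.0226 mm 162.5 199.5 long-axis yaw 90.0
thr 126.0 ctr 0.4675 0.023 mm 200.0 31.9 long-axis yaw 87.8
ctr [0.5543 0.023 ] yaw -3.15 score/px 48.02920872097927
ctr [0.5558 0.023 ] yaw -2.4 score/px 49.34648075844624
wrist cover [(array([0.548, 0.026, 0.05 ]), 0.9)]
wrist plate1 [(array([0.362, 0.272, 0.015]), 0.89), (array([0.508, 0.027, 0.046]), 0.42)]
wrist rod [(array([ 0.59 , -0.262,  0.139]), 0.86)]
wrist dish []
top cover []
top plate1 [(array([0.358, 0.278, 0.01 ]), 0.82), (array([0.41 , 0.617, 0.042]), 0.28)]
top rod [(array([ 0.404, -0.409,  0.005]), 0.58), (array([ 0.586, -0.264,  0.144]), 0.47)]
top dish [(array([0.493, 0.013, 0.02 ]), 0.7), (array([ 0.396, -0.405,  0.024]), 0.47)]
scene cover [(array([0.536, 0.031, 0.051]), 0.67)]
scene plate1 [(array([0.367, 0.274, 0.01 ]), 0.82)]
scene rod [(array([ 0.598, -0.262,  0.137]), 0.62)]
scene dish [(array([ 0.394, -0.409,  0.023]), 0.42)]
[array([-9.040e+00,  1.053e+01,  1.000e-02]), array([0.  , 0.03, 0.  ])]Exception ignored on flushing sys.stdout:
BrokenPipeError: [Errno 32] Broken pipe
```

Request:
servo_tool --travel '[[-3,0,0],[-6,0,0],[-9,0,0],[-9,3,0],[-9,7,0],[-9,11,0],[-9,14,0],[-9,17,0],[-9,19,0],[-9,19,0]]' --turn '[[0,0,0],[0,0,0],[0,0,0],[0,0,0],[0,0,0],[0,0,0],[0,0,0],[0,0,0],[0,0,0],[0,0,0]]' --jaw 0

```text
t: 51.12
tcp_pos: [0.3934, 0.0298, 0.0525]
orientation: [-0.706, 0.017, -0.012, 0.707]
wrist_force: [-0.3, 0.3, 0.7]
grip_width: -0.002
```

Request:
servo_tool --travel '[[0.5,0,0],[1,0,0],[1.5,0,0],[2,0,0],[2.5,0,0],[3,0,0],[3.5,0,0],[4,0,0],[4.5,0,0],[5,0,0]]' --turn '[[0,0,0],[0,0,0],[0,0,0],[0,0,0],[0,0,0],[0,0,0],[0,0,0],[0,0,0],[0,0,0],[0,0,0]]'

```text
t: 51.95
tcp_pos: [0.4456, 0.0274, 0.0553]
orientation: [-0.707, 0.015, -0.014, 0.707]
wrist_force: [-4.3, -0.3, 2.5]
grip_width: 0.001
```

```bash
python3 -c "
from h import *
brief();print(move([.57,.022,.055],87.6))"
```

```text
t 51.95 tcp [0.4456 0.0274 0.0553] x [ 1.   -0.04 -0.  ] y [-0.  0. -1.] z [0.041 0.999 0.   ] F [-4.3 -0.3  2.5] g 0.001 q [-0.2   0.38  1.93  0.    0.83 -1.73]
[array([12.45,  0.02, -0.03]), array([-0.01,  0.03, -0.03])]
```

Request:
servo_tool --travel '[[0.5,0,0],[1,0,0],[1.5,0,0],[2,0,0],[2.5,0,0],[3,0,0],[3.5,0,0],[4,0,0],[4.5,0,0],[5,0,0]]' --turn '[[0,0,0],[0,0,0],[0,0,0],[0,0,0],[0,0,0],[0,0,0],[0,0,0],[0,0,0],[0,0,0],[0,0,0]]'

```text
t: 52.78
tcp_pos: [0.4957, 0.0254, 0.0552]
orientation: [-0.707, 0.015, -0.014, 0.707]
wrist_force: [-5.6, 1.2, 3.4]
grip_width: -0.001
```

Request:
servo_tool --travel '[[0.5,0,0],[1,0,0],[1.5,0,0],[2,0,0],[2.5,0,0],[3,0,0],[3.5,0,0],[4,0,0],[4.5,0,0],[5,0,0]]' --turn '[[0,0,0],[0,0,0],[0,0,0],[0,0,0],[0,0,0],[0,0,0],[0,0,0],[0,0,0],[0,0,0],[0,0,0]]'

```text
t: 53.62
tcp_pos: [0.5448, 0.0235, 0.0551]
orientation: [-0.707, 0.015, -0.014, 0.707]
wrist_force: [-16.2, 1.6, 11.1]
grip_width: 0.0
```

```bash
python3 -c "
from h import *
brief()"
```

```text
t 53.62 tcp [0.5448 0.0235 0.0551] x [ 1.   -0.04 -0.  ] y [-0.  0. -1.] z [0.041 0.999 0.   ] F [-16.2   1.6  11.1] g 0.0 q [-0.17  0.56  1.63  0.    0.95 -1.7 ]
```

```bash
python3 - <<'E'
from h import *
brief(); s,p,r=st(); Rn=R.from_euler('z',-2.4,degrees=True); n=np.array([.555,.0228,0])
for v in ('wrist','top','scene'):
    c=cap(v,'g_%s.png'%v); P=(p,r)
    for m in ('tray_handle','cover'): print(v,m,[(np.round(d['at'],3),round(d['p'],2)) for d in robot.recognise(m,c)])
    if v=='scene': continue
    im=cv2.cvtColor(np.array(c['pixels']),cv2.COLOR_RGB2GRAY).astype(np.float32)
    xs=np.arange(-.15,.09,.004)
    for y in (-.06,-.03,.03,.06,-.085):
        for z in ((.07,.096) if v=='wrist' else (.096,)):
            uv=w2pix(c,n+Rn.apply(np.c_[xs,0*xs+y,0*xs+z]),P).astype(np.float32)
            g=cv2.remap(im,uv[:,0][None],uv[:,1][None],cv2.INTER_LINEAR)[0]
            print(v,y,z,' '.join('%d'%k for k in g))
E
```

```text
t 53.62 tcp [0.5448 0.0235 0.0551] x [ 1.   -0.04 -0.  ] y [-0.  0. -1.] z [0.041 0.999 0.   ] F [-16.2   1.6  11.1] g 0.0 q [-0.17  0.56  1.63  0.    0.95 -1.7 ]
wrist tray_handle [(array([0.592, 0.021, 0.034]), 0.8), (array([0.593, 0.024, 0.042]), 0.61)]
wrist cover []
wrist -0.06 0.07 0 0 0 0 0 154 152 157 152 159 156 156 154 157 159 158 156 157 160 157 159 156 158 158 157 158 158 159 155 157 157 159 113 102 98 113 117 66 69 64 69 13 17 17 22 23 11 24 16 23 29 31 34 33 28 20 19 25 0 0
wrist -0.06 0.096 0 0 0 0 0 0 0 157 161 165 172 155 158 156 156 158 158 158 158 159 157 160 160 157 157 159 155 157 158 156 155 167 172 160 172 108 67 67 21 25 23 23 26 24 18 27 27 27 38 0 0 0 0 0 0 0 0 0 0 0
wrist -0.03 0.07 0 0 0 0 0 154 152 153 153 117 97 95 99 98 102 103 112 158 156 97 101 99 113 147 159 158 114 99 98 99 100 102 98 100 98 99 99 51 19 20 24 18 25 24 23 15 18 15 23 23 16 17 10 17 13 20 21 19 0 0
wrist -0.03 0.096 0 0 0 0 0 0 0 154 152 157 156 157 153 158 163 162 156 159 159 159 159 154 159 158 158 154 157 158 109 97 95 99 100 18 21 17 21 28 26 48 42 27 21 23 9 13 8 23 17 0 0 0 0 0 
[... 1955 characters left out ...]
07 105 105 105 104 102 103 102 102 101 101 100 98 96 95 89 98 105 114 117 120 118 101 88 92 99 105 110 115 120 124 130 137 143 146 146 138 134 127 124 118 112 103 111
top 0.06 0.096 98 96 96 94 96 93 92 93 93 92 91 89 89 86 85 83 82 83 82 82 78 75 72 70 76 94 112 125 132 137 142 146 143 142 136 128 125 121 121 120 120 121 121 121 121 123 126 127 120 112 103 96 97 93 84 72 64 88 133 149
top -0.085 0.096 114 114 115 116 116 115 114 114 114 116 116 116 117 116 114 117 116 115 116 117 117 117 116 117 117 116 114 116 116 116 115 114 115 117 117 117 103 75 72 63 50 53 54 48 33 32 34 38 49 51 45 43 43 43 45 51 72 126 161 164
scene tray_handle [(array([ 0.397, -0.406,  0.021]), 0.67)]
scene cover []
```

Request:
servo_tool --travel '[[0,0,0],[0,0,0],[0,0,0],[0,0,0]]' --turn '[[0,0,0],[0,0,0],[0,0,0],[0,0,0]]'

```text
t: 54.4
tcp_pos: [0.5451, 0.0233, 0.0552]
orientation: [-0.707, 0.015, -0.015, 0.707]
wrist_force: [-3.6, 2.5, 0.8]
grip_width: 0.004
```

Request:
servo_tool --travel '[[0.1,0,0],[0.2,0,0],[0.2,0,0],[0.2,0,0]]' --turn '[[0,0,0],[0,0,0],[0,0,0],[0,0,0]]'

```text
t: 54.73
tcp_pos: [0.5461, 0.0233, 0.0551]
orientation: [-0.707, 0.016, -0.013, 0.707]
wrist_force: [-9.9, 3.4, 3.5]
grip_width: -0.0
```

```bash
python3 - <<'E'
from h import *
brief(); s,p,r=st(); c=cap('wrist','g2.png'); P=(p,r); im=cv2.cvtColor(np.array(c['pixels']),cv2.COLOR_RGB2GRAY).astype(np.float32)
# ascii view of the lower middle of the wrist picture
a=cv2.resize(im[60:400,120:520],(100,50),interpolation=cv2.INTER_AREA)
for row in a: print(''.join(' .:-=+*#%@'[min(9,int(k/22))] for k in row))
E
```

```text
t 54.73 tcp [0.5461 0.0233 0.0551] x [ 1.   -0.04 -0.  ] y [-0.  0. -1.] z [0.041 0.999 0.   ] F [-9.9  3.4  3.5] g -0.0 q [-0.17  0.56  1.63 -0.    0.96 -1.7 ]
##############################*===============++++++++++++++++++++++++++++++++++++++++##############
#################**************===============+++++++++++++++++++++++++++++++++++++++*%#############
##############################+=====================++++++++++++++++++++++++++++++++*###############
##############################*=====================++++++++++++++++++++++++++++++++*###############
##############################*=====================++++++++++++++++++++++++++++++++#%%%%##%########
##############################+=====================++++++++++++++++++++*++++++++++*################
##############################*=========++===========++++++++++++++++++++++++++++++#################
%%#############################+=====================+++++++++++++++++++++++++++++*#################
################################+=======+============+++++++++++++++++++++++++++++##################
##############################
[... 3410 characters left out ...]
          .........       ..     .                    .     ..        .........           .-+#
.            . . .........    ..                                    ...    ..... .. ....           .
        ....... ..... .... ...                       .                ... .......... . ....         
       ............  .......                                            .........  .......:...      
    ....::::...... .......                                                ..............::::....    
  ......::::............               .                                    ...........:::::......  
...... ..::::.........                                                        .........:::::........
```

Request:
servo_tool --travel '[[0.1,0,0],[0.2,0,0],[0.3,0,0],[0.4,0,0],[0.5,0,0],[0.6,0,0],[0.7,0,0],[0.8,0,0]]' --turn '[[0,0,0],[0,0,0],[0,0,0],[0,0,0],[0,0,0],[0,0,0],[0,0,0],[0,0,0]]'

```text
t: 55.45
tcp_pos: [0.5531, 0.0231, 0.0551]
orientation: [-0.707, 0.017, -0.012, 0.707]
wrist_force: [-13.1, 2.8, 6.2]
grip_width: -0.002
```

```bash
python3 -c "
from h import *
brief(); s,p,r=st(); print(s['torque'],s['joint_efforts'])"
```

```text
t 55.45 tcp [0.5531 0.0231 0.0551] x [ 1.   -0.04 -0.01] y [-0.01  0.   -1.  ] z [0.041 0.999 0.   ] F [-13.1   2.8   6.2] g -0.002 q [-0.17  0.58  1.6  -0.    0.97 -1.7 ]
[0.38015402 2.10570383 0.062037  ] [-1.61990829e+00 -4.57157850e+01 -2.49585414e+01 -4.26390278e-02
 -2.97202997e+00  1.82370743e-02]
```

Request:
servo_tool --travel '[[0.1,0,0],[0.2,0,0],[0.3,0,0],[0.4,0,0],[0.5,0,0],[0.6,0,0],[0.7,0,0],[0.8,0,0],[0.9,0,0],[1,0,0]]' --turn '[[0,0,0],[0,0,0],[0,0,0],[0,0,0],[0,0,0],[0,0,0],[0,0,0],[0,0,0],[0,0,0],[0,0,0]]'

```text
t: 56.28
tcp_pos: [0.5647, 0.0226, 0.0552]
orientation: [-0.707, 0.015, -0.014, 0.707]
wrist_force: [-5.7, 2.4, 1.1]
grip_width: -0.002
```

```bash
python3 -c "
from h import *
brief()"
```

```text
t 56.28 tcp [0.5647 0.0226 0.0552] x [ 1.   -0.04 -0.  ] y [-0.  0. -1.] z [0.041 0.999 0.   ] F [-5.7  2.4  1.1] g -0.002 q [-0.17  0.59  1.57  0.    0.98 -1.7 ]
```

Moving freely again at 5.7 N, so I carry on slowly towards the stop.

Request:
servo_tool --travel '[[0.1,0,0],[0.2,0,0],[0.3,0,0],[0.4,0,0],[0.5,0,0],[0.6,0,0],[0.6,0,0]]' --turn '[[0,0,0],[0,0,0],[0,0,0],[0,0,0],[0,0,0],[0,0,0],[0,0,0]]'

```text
t: 56.87
tcp_pos: [0.5713, 0.0221, 0.0552]
orientation: [-0.707, 0.015, -0.015, 0.707]
wrist_force: [-4.1, 2.7, -0.6]
grip_width: -0.007
```

Request:
servo_tool --travel '[[0.1,0,0],[0.2,0,0],[0.3,0,0],[0.4,0,0],[0.4,0,0]]' --turn '[[0,0,0],[0,0,0],[0,0,0],[0,0,0],[0,0,0]]'

```text
t: 57.28
tcp_pos: [0.5754, 0.022, 0.0552]
orientation: [0.707, -0.015, 0.015, -0.707]
wrist_force: [-4.1, 2.6, -0.5]
grip_width: 0.005
```

```bash
python3 -c "
from h import *
brief()"
```

```text
t 57.28 tcp [0.5754 0.022  0.0552] x [ 1.   -0.04  0.  ] y [ 0. -0. -1.] z [ 0.041  0.999 -0.   ] F [-4.1  2.6 -0.5] g 0.005 q [-0.17  0.61  1.54 -0.    0.99 -1.69]
```

Request:
servo_tool --travel '[[0.1,0,0],[0.2,0,0],[0.3,0,0],[0.3,0,0],[0.3,0,0]]' --turn '[[0,0,0],[0,0,0],[0,0,0],[0,0,0],[0,0,0]]'

```text
t: 57.7
tcp_pos: [0.5766, 0.022, 0.0551]
orientation: [-0.707, 0.016, -0.013, 0.707]
wrist_force: [-13.9, 1.5, 5.1]
grip_width: -0.004
```

```bash
python3 -c "
from h import *
brief()"
```

```text
t 57.7 tcp [0.5766 0.022  0.0551] x [ 1.   -0.04 -0.  ] y [-0.  0. -1.] z [ 0.041  0.999 -0.   ] F [-13.9   1.5   5.1] g -0.004 q [-0.16  0.62  1.53 -0.    1.   -1.69]
```

Request:
servo_tool --travel '[[0.05,0,0],[0.1,0,0],[0.1,0,0],[0.1,0,0]]' --turn '[[0,0,0],[0,0,0],[0,0,0],[0,0,0]]'

```text
t: 58.03
tcp_pos: [0.5767, 0.022, 0.0551]
orientation: [-0.707, 0.017, -0.012, 0.707]
wrist_force: [-19.0, 1.1, 9.2]
grip_width: 0.005
```

```bash
python3 -c "
from h import *
brief()"
```

```text
t 58.03 tcp [0.5767 0.022  0.0551] x [ 1.   -0.04 -0.01] y [-0.01  0.   -1.  ] z [ 0.041  0.999 -0.   ] F [-19.    1.1   9.2] g 0.005 q [-0.16  0.62  1.53 -0.    1.   -1.69]
```

Request:
servo_tool --travel '[[-0.2,0,0],[-0.4,0,0],[-0.6,0,0],[-0.8,0,0],[-1.0,0,0],[-1.2,0,0],[-1.2,0,0]]' --turn '[[0,0,0],[0,0,0],[0,0,0],[0,0,0],[0,0,0],[0,0,0],[0,0,0]]'

```text
t: 58.62
tcp_pos: [0.5677, 0.022, 0.0558]
orientation: [0.707, -0.014, 0.015, -0.707]
wrist_force: [-0.7, 0.4, -1.2]
grip_width: 0.004
```

Request:
servo_tool --travel '[[-0.5,0,0],[-1.2,0,0],[-2,0,0],[-3,0,0],[-4,0,0],[-4,0,0]]' --turn '[[0,0,0],[0,0,0],[0,0,0],[0,0,0],[0,0,0],[0,0,0]]'

```text
t: 59.12
tcp_pos: [0.5256, 0.0242, 0.0553]
orientation: [-0.707, 0.015, -0.014, 0.707]
wrist_force: [-0.4, -1.1, 1.0]
grip_width: 0.001
```

Request:
servo_tool --travel '[[-2,-3,0],[-4,-6,0],[-7,-10,0],[-10,-14,0],[-12,-17,0],[-12,-17,0],[-12,-17,0],[-12,-17,0]]' --turn '[[0,0,0],[0,0,0],[0,0,0],[0,0,0],[0,0,0],[0,0,0],[0,0,0],[0,0,0]]'

```text
t: 59.78
tcp_pos: [0.4077, 0.0288, 0.2251]
orientation: [0.707, -0.014, 0.015, -0.707]
wrist_force: [-0.2, 0.4, -0.2]
grip_width: 0.002
```

```bash
python3 - <<'E'
from h import *
brief()
for v in ('top','wrist'):
    s,p,r=st(); c=cap(v,'h_%s.png'%v)
    for n in ('tray_handle','cover','dish','rod','plate1'): print(v,n,[(np.round(d['at'],3),round(d['p'],2)) for d in robot.recognise(n,c)])
im=cv2.cvtColor(np.array(c['pixels']),cv2.COLOR_RGB2GRAY).astype(np.float32)
a=cv2.resize(im[60:400,100:540],(110,50),interpolation=cv2.INTER_AREA)
for row in a: print(''.join(' .:-=+*#%@'[min(9,int(k/22))] for k in row))
E
```

```text
t 59.78 tcp [0.4077 0.0288 0.2251] x [ 1.   -0.04  0.  ] y [ 0. -0. -1.] z [ 0.042  0.999 -0.   ] F [-0.2  0.4 -0.2] g 0.002 q [-0.22  0.06  1.83  0.    1.26 -1.75]
top tray_handle [(array([0.618, 0.017, 0.072]), 0.71)]
top cover [(array([ 0.711, -0.345,  0.105]), 0.49)]
top dish [(array([ 0.398, -0.402,  0.022]), 0.46)]
top rod [(array([ 0.588, -0.264,  0.145]), 0.46), (array([0.616, 0.018, 0.074]), 0.17)]
top plate1 [(array([0.36 , 0.279, 0.012]), 0.86)]
wrist tray_handle [(array([0.619, 0.022, 0.065]), 0.5)]
wrist cover []
wrist dish [(array([ 0.594, -0.252,  0.01 ]), 0.7)]
wrist rod [(array([ 0.586, -0.261,  0.134]), 0.75), (array([0.298, 0.373, 0.019]), 0.24)]
wrist plate1 [(array([0.361, 0.273, 0.011]), 0.7)]
###########################*******************+====++================++====+##################################
##########################*********************+===++=+==============+=====*##################################
##########################*********************+===+================++====+#############################*#####
#########################*****************
[... 4466 characters left out ...]
   .             ...             .:=*#####
#=-:.                              .                                      .            .                .:+*##
+-            ....          ...  .                                          .  ..           ....           .:+
            ......  ..     .....                                              ......    ... ......            
         ....:-:......   .....                                                 ....... ......::::..           
       ....  :-:............                                                      ...........::::..           
    ....... ..::..........                                                          .........:::..   .
```

Request:
servo_tool --travel '[[0,0,0],[0,0,0],[0,0,0],[0,0,0],[0,0,0],[0,0,0],[0,0,0],[0,0,0],[0,0,0],[0,0,0]]' --turn '[[0,0,0],[0,0,0],[0,0,0],[0,0,0],[0,0,0],[0,0,0],[0,0,0],[0,0,0],[0,0,0],[0,0,0]]'

```text
t: 61.22
tcp_pos: [0.4074, 0.029, 0.2253]
orientation: [-0.707, 0.015, -0.015, 0.707]
wrist_force: [-0.3, -0.9, -0.4]
grip_width: -0.001
```

```bash
python3 - <<'E'
from h import *
a=cv2.imread('pics/top0.png').astype(int); c=cap('top','z.png'); b=cv2.imread('pics/z.png').astype(int)
print([(np.round(d['at'],3),d['p']) for d in robot.recognise('tray_handle',c)])
print('front diff start vs now',abs(a-b)[150:185,300:370].mean().round(1))
print(robot.sign_off())
E
```

```text
[(array([0.617, 0.013, 0.072]), 0.82), (array([ 0.399, -0.405,  0.018]), 0.48)]
front diff start vs now 1.4
the job is handed in; nothing more can be done
None
```

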